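# Load the breadboard magazine

## Robot

A 7-joint arm with a two-finger parallel gripper is mounted at the origin on the work surface. World frame = base frame: x ahead of the robot, y to its left, z up, the work surface at z = 0. Lengths are in mm, angles in rad, forces in N, time in s.
With the tool pointing down it reaches from about 400 to 875 mm from the base axis. Payload 4.4 kg.
Tool frame: the origin (TCP) lies on the centre line of the jaws, within the pads' length; the fingertips stand 25 mm ahead of it and the grasp point (between the pads) lies 6 mm ahead of it (ctrl.finger_overhang is the distance from the TCP to the fingertips, in mm); z points along the fingers, y is the line along which they close (so a half turn about z gives the same grasp; the last joint's range is limited). The gripper opens to 85 mm and grips with 20 to 120 N. Pads are 22 mm wide; open, the fingers measure 114 mm over their backs; the gripper's body (76 mm by 85 mm) begins 54 mm behind the grasp point. The pads swing forward as they close: fully open they stand 13 mm farther back than shut.
Start: joints at [-1.325, 0.628, 0.038, 1.517, -0.027, 0.996, -0.02], TCP at [199.379, 618.68, 256.313] pointing down, gripper open.
Joint ranges: [-3.06, 3.06], [-0.37, 2.12], [-1.25, 1.32], [0.18, 2.47], [-1.1, 4.24], [0.23, 1.98], [-2.94, 2.94]. Speed limits (rad/s): [2.57, 2.57, 3.14, 3.14, 3.14, 3.14, 3.14].

## Interface

Orientations are given as [roll, pitch, yaw] about the fixed x, y, z axes, in that order (R = Rz(yaw) Ry(pitch) Rx(roll)).
In Python, from cell import ctrl gives the robot as it stands. The module is installed in compiled form; this text tells all that it offers.
- The arm moves only by the tool play_rows, never from a script. Its argument "targets" is a list of rows, each a list of 5 numbers: the closure, from 0 (fully open) to 1 (shut), then the shift along the tool's x, y, z in cm, then the turn about the tool's z in degrees. In form: [[gripper, dx, dy, dz, spin], ...]. A call has 1 to 10 rows; each row is the pose to reach, as a shift and turn from the pose commanded when the call began, along the tool's axes at that moment; what a row does not reach only later rows make up. A row lasts 1/10 s, in which the tool goes at most 50 mm and 8.59 degrees, less where a joint would pass 70% of its speed; a pose out of reach is approached as far as the arm can. A call with a gripper value outside its range is refused whole. The fingers move at their own pace and stop on an object; the grip force is fixed at half the most. Time passes only in rows, so rows that repeat a pose let the fingers close. It gives the time, the measured TCP pose, the force, the opening and the grip force at its end, in the units of the state.
- ctrl.read_state(): the state, without advancing time (a new reading comes with each control period).
- ctrl.get_image(name): name is "side" or "top"; returns (picture, depth): 420x560x3 uint8, red, green, blue; 420x560 float32, mm along the optical axis (not along the pixel's ray), 0 where there is no reading.
- ctrl.calibration(name): a dict with "vfov" (degrees; the focal length in pixels is half the picture's height over the tangent of half this angle, whatever the lens; pixels are square), "cx", "cy" (the principal point, pixels), "extrinsics" (4x4, takes a point from camera to world coordinates). Camera axes: x right, y down, z forward; pixel columns grow to the right and rows downward; lengths in mm; the calibration is good to about 2 mm. A picture is of the moment at which its call begins. calibration takes no time and is no camera call.
- ctrl.finish_job(): hands the job in; it is judged then, once.
Trained networks look in the newest picture that a camera, given by its name, has taken for a name from the list of things; names that differ only in an ending like _2 or _b are one class to them, and where a whole thing is asked for, a point or a joint stands for the part that bears it (a point fixed in the world has none). Each returns a list of dicts, best first, with "confidence" (0 to 1); they miss things now and then, are a little off and sometimes report something else, mostly with a low value. They report only what shows in the picture. A call takes as long as a camera call. They do not tell look-alikes from the thing itself.
- ctrl.search_frame(camera, name): "bbox" ([left, top, right, bottom] in pixels, round what is visible of it).
- ctrl.trace(camera, name): "pixels" (420x560 bool, what is visible of it) and "bbox" ([left, top, right, bottom] in pixels, round what is visible of it).
The state is a dict: "clock": time; "qpos": joint angles; "qd": joint speeds; "tau": joint torques, N m; "eef_pos": TCP position; "tool_rot": TCP orientation; "force": force on the tool from outside, world axes, zero at the start; "torque": the same for the moment, N m; "width": finger opening in mm; "gripper_force": force on a finger pad.
Only numpy, scipy, OpenCV 4.12 (cv2) and the standard library are available. Lean on these libraries where they do the work, as an engineer would, in place of code of your own. Each camera call takes 0.05 s, during which the arm holds its last target. There are 200 camera calls.

## Task

Load every mini breadboard on the table into the clear-roofed magazine, hole side up. The blue one lies upside down on the pink block: turn it over by sliding the blade of the push stick under its overhanging end and tipping it over without touching it with the fingers; set each board on the loading deck and push it in with the stick, until the whole row is under the roof and the first board is against the end stop, then lay the stick back flat on its mat and leave the other things where they are.

Things in the scene. Friction and masses are not known exactly. Their poses are not given: they have to be found in the camera images.
- magazine: fixed board magazine: straight channel, dark grey floor and deck, blue walls, clear roof. Origin on the table under the middle of its open mouth; x points into the channel, z up. Channel floor 6 mm above the table, 38 mm between walls, 12 mm high inside; roof top 21 mm, outside width 64 mm; roof over x = 0 to 212 mm. Flared guides, 16 mm above the table, beside x = -15 to 0 mm
- deck (a point): middle of the open loading deck in front of the mouth, at its surface (6 mm above the table, level with the channel floor); axes as magazine. The deck is 66 mm long (x) and only 28 mm wide so that fingers fit beside it; this point is 33 mm in front of the mouth
- stop (a point): middle of the end stop's face on the channel floor, 200 mm inside the mouth; axes as magazine
- block: fixed pink turning block, 105 x 70 x 14 mm. Origin on the table under the middle of its near end face; x points along the block away from that face (the block fills x = 0 to 105, y = -35 to 35 mm), z up. The blue board starts on it, long axis roughly along x, one short end sticking out 14 to 18 mm beyond the near face. It has room to fall over end for end on the block
- mat: thin fixed blue-green mat, 290 (x) x 110 (y) x 3 mm; origin on the table under its centre; the push stick starts on it and belongs on it
- stick_grip (a point): loose push stick, 70 g. Point in its upright orange handle (40 along x, 20 wide in y, 62 mm tall from the underside), on the handle's middle axis, 40 mm above the underside; x points to the tip, z up when flat. A flat yellow blade 24 wide x 4 mm thick runs along the underside to 200 mm ahead of this point; the handle's foot is 34 mm wide, 5 mm high
- stick_tip (a point): centre of the blade's tip end, 2 mm above the stick's underside; axes as stick_grip
- blue_board_c (a point): blue mini breadboard 47 long (its x) x 35 wide (its y) x 9 mm high, 25 g; the point is its centre, 4.5 mm below its hole side; z points out of the hole side (dark rows of holes), the other side is tan. Starts upside down on the pink block. Always present
- yellow_board_c (a point): yellow mini breadboard 47 long (its x) x 35 wide (its y) x 9 mm high, 25 g; the point is its centre, 4.5 mm below its hole side; z points out of the hole side (dark rows of holes), the other side is tan. Starts hole side up on the table; may be absent
- green_board_c (a point): green mini breadboard 47 long (its x) x 35 wide (its y) x 9 mm high, 25 g; the point is its centre, 4.5 mm below its hole side; z points out of the hole side (dark rows of holes), the other side is tan. Starts hole side up on the table; may be absent
- red_board_c (a point): red mini breadboard 47 long (its x) x 35 wide (its y) x 9 mm high, 25 g; the point is its centre, 4.5 mm below its hole side; z points out of the hole side (dark rows of holes), the other side is tan. Starts hole side up on the table; may be absent
- battery: bystander: upright 9 V battery 27 x 18 x 46 mm; origin under its centre; leave alone
- jar: bystander: closed jar, 52 mm diameter, 70 mm high; origin under its centre; leave alone
- speaker: bystander: blue box 110 x 75 x 45 mm; origin under its centre; leave alone
Not all that is in view belongs to the job. What is meant by the part that bears green_board_c is not purple, and is the smaller of those in its own colour.

How it is judged:
By the outcome, as a careful person would: the job done as asked, in the order asked, and still so for the second after the job is handed in, with the robot touching nothing.
Of yellow_board, green_board, red_board only 1 to 3 are there at a start; the rules pass over those that are not, and their reading is None.
At some moment in a run one of yellow_board, green_board, red_board may be knocked a few centimetres aside while the robot is not near it.
It also fails if it takes over 210 s, if anything falls off the work surface, if the arm or the gripper's body presses on something with over 40 N, if the wrist force passes 120 N, or if a joint passes its speed limit or range.

## Working session

There is one attempt and no reset: what is moved stays moved. The work goes in short steps, Python scripts to look and compute and a tool call to move; the robot and the scene stay as the last step left them, time stands still between calls to the robot, and variables do not carry over. Pictures are saved under pics/ and viewed, at most 15 in all, crops included, and the job is handed in when it is done.

Besides the shell and the picture viewer there is one more tool, called after "Request:" in YAML: its name, and indented under it one key for each argument. play_rows: Moves the arm, as the interface text tells. Its arguments: {"type":"object","properties":{"targets":{"type":"array"}},"required":["targets"]}

```bash
mkdir -p pics; cat > h.py <<'E'
import numpy as np, cv2
from cell import ctrl
from scipy.spatial.transform import Rotation as R
def cal(n):
    c=ctrl.calibration(n); f=210/np.tan(np.radians(c['vfov'])/2); return f,c['cx'],c['cy'],np.array(c['extrinsics'])
def cloud(n,d):
    f,cx,cy,E=cal(n); v,u=np.mgrid[0:420,0:560]
    P=np.stack([(u-cx)/f*d,(v-cy)/f*d,d],-1); return P@E[:3,:3].T+E[:3,3]
def px(n,p):
    f,cx,cy,E=cal(n); q=E[:3,:3].T@(np.array(p,float)-E[:3,3]); return f*q[0]/q[2]+cx,f*q[1]/q[2]+cy
def shot(n,name=None):
    im,d=ctrl.get_image(n)
    if name: cv2.imwrite(f'pics/{name}.png',im[:,:,::-1])
    return im,d
def ray(n,u,v,z):
    f,cx,cy,E=cal(n); r=E[:3,:3]@np.array([(u-cx)/f,(v-cy)/f,1]); o=E[:3,3]; return o+r*(z-o[2])/r[2]
E
python3 - <<'E'
from h import *
for n in('top','side'):
    im,d=shot(n,n+'0'); np.save(n+'0.npy',d)
    f,cx,cy,E=cal(n); print(n,f,cx,cy,E.round(3).tolist(),(d==0).mean())
print(ctrl.read_state())
C=None
for n in('top','side'):
    im,d=shot(n);P=cloud(n,d)
    for k in ['magazine','block','mat','stick_grip','blue_board_c','yellow_board_c','green_board_c','red_board_c','battery','jar','speaker']:
        for r in ctrl.trace(n,k)[:3]:
            m=r['pixels']&(d>0); p=P[m]
            if len(p)<5: continue
            rect=cv2.minAreaRect(p[:,:2].astype(np.float32))
            print(n,k,round(r['confidence'],2),r['bbox'],np.median(p,0).round(),np.round(rect[0]),np.round(rect[1]),round(rect[2]))
E
```

```text
top 431.05307871720106 282.7747501017047 204.97689411894729 [[0.02, -0.98, 0.198, 403.247], [-1.0, -0.022, -0.011, -42.579], [0.015, -0.198, -0.98, 1074.591], [0.0, 0.0, 0.0, 1.0]] 0.003924319727891156
side 522.3186266851923 273.1812676280142 197.89082234114014 [[-0.993, -0.065, 0.101, 482.455], [-0.12, 0.619, -0.776, 956.457], [-0.012, -0.783, -0.622, 835.062], [0.0, 0.0, 0.0, 1.0]] 0.004013605442176871
{'clock': 0.1, 'qpos': array([-1.32481962,  0.62927112,  0.03841811,  1.51828793, -0.02700538,
        0.99631933, -0.01996768]), 'qd': array([-0.0004917 , -0.00190876,  0.00022002, -0.00187612,  0.00211236,
        0.00131636, -0.00109065]), 'tau': array([ 3.72997398e-03, -5.64534152e+01,  1.23113751e+00, -1.93973351e+01,
        1.14017291e-02,  5.45488321e-03, -2.08079331e-05]), 'eef_pos': array([199.17839668, 618.16750939, 255.46282551]), 'tool_rot': array([-3.13982386e+00, -7.11952454e-07,  2.82986645e+00]), 'force': array([ 0.0912113 , -0.02961042, -0.03974344]), 'torque': array([0.00758066, 0.03032327, 0.02158802]), 'gripper_force': 0.0, 'width': 85.67486494343696}
top magazin
[... 1445 characters left out ...]
.] [ 584. -511.] [182. 122.] 76
side blue_board_c 0.63 [214.0, 138.1, 234.3, 170.3] [ 765. -207.   47.] [ 774. -247.] [ 51. 109.] 13
side blue_board_c 0.58 [321.9, 212.9, 340.8, 228.0] [468.  22.  25.] [468.  18.] [43. 39.] 1
side yellow_board_c 0.69 [300.8, 144.5, 314.1, 153.3] [ 545. -306.   12.] [ 544. -309.] [33. 50.] 26
side green_board_c 0.56 [315.6, 164.3, 342.0, 182.5] [ 481. -183.   15.] [ 482. -189.] [70. 53.] 51
side battery 0.8 [182.6, 246.4, 199.3, 270.6] [768. 180.  32.] [776. 161.] [33. 60.] 19
side jar 0.7 [214.8, 138.2, 235.1, 170.4] [ 765. -207.   46.] [ 774. -257.] [ 51. 128.] 8
side speaker 0.78 [276.4, 100.8, 318.6, 130.6] [ 590. -453.   44.] [ 593. -470.] [ 79. 112.] 60
```

```bash
python3 - <<'E'
import cv2
a=cv2.imread('pics/top0.png')[110:300,70:490]; cv2.imwrite('pics/top0c.png',cv2.resize(a,(800,362),interpolation=cv2.INTER_CUBIC))
b=cv2.imread('pics/side0.png')[80:380,150:400]; cv2.imwrite('pics/side0c.png',cv2.resize(b,(500,600),interpolation=cv2.INTER_CUBIC))
E
```

```text
(no output)
```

View pics/top0c.png

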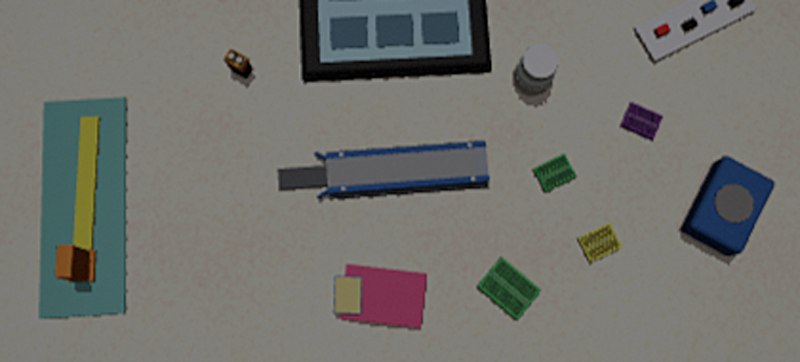

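View pics/side0c.png

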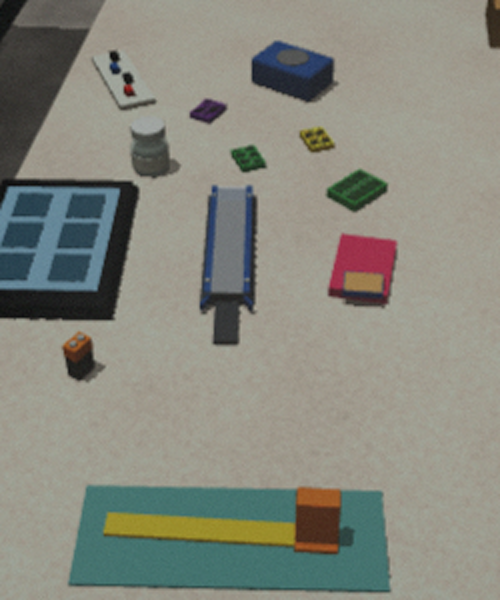

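The crops show three real boards. Top crop: blue lies tan side up on the block at (347,295), yellow is at (600,243), and the small green one is at (553,173). The large green (508,288) and purple (641,120) boards are decoys, and there is no red board. The stick handle is at (75,262) with its tip up at (90,118), and the magazine mouth is on the left, facing +y.

```bash
cat >> h.py <<'E'
def plane(n,m,z):
    f,cx,cy,E=cal(n); v,u=np.nonzero(m); r=np.stack([(u-cx)/f,(v-cy)/f,np.ones(len(u))],-1)@E[:3,:3].T; o=E[:3,3]
    return (o+r*((z-o[2])/r[:,2])[:,None])[:,:2]
def big(m):
    k,l,s,_=cv2.connectedComponentsWithStats(m.astype(np.uint8)); return l==1+np.argmax(s[1:,4])
def rect(p,up=8):
    """rotated rect of point set: centre, long size, short size, long-axis angle deg in (-90,90]"""
    (c,s,a)=cv2.minAreaRect(p.astype(np.float32)); 
    b=cv2.boxPoints((c,s,a)); e1=b[1]-b[0]; e2=b[2]-b[1]
    e=e1 if np.hypot(*e1)>np.hypot(*e2) else e2
    return np.round(c,1),round(max(s),1),round(min(s),1),round((np.degrees(np.arctan2(e[1],e[0]))+90)%180-90,1)
def hsv(im): return cv2.cvtColor(im,cv2.COLOR_RGB2HSV)
def box(P,x0,x1,y0,y1): return (P[...,0]>x0)&(P[...,0]<x1)&(P[...,1]>y0)&(P[...,1]<y1)
E
python3 - <<'E'
from h import *
for n in('top','side'):
    im,d=shot(n); P=cloud(n,d); H=hsv(im); h,s,v=[H[...,i].astype(int) for i in range(3)]; Z=P[...,2]
    def show(k,m,z):
        m=big(m); p=plane(n,m,z); print(n,k,m.sum(),'rect',*rect(p),'mean',p.mean(0).round(1),'z',np.median(Z[m]).round(1))
    show('handle',box(P,480,600,320,420)&(Z>55),65)
    show('blade',box(P,480,720,310,430)&(h>22)&(h<34)&(s>100)&(Z<20),7)
    show('mat',box(P,400,760,290,450)&(h>75)&(h<105)&(s>70),3)
    show('deck',box(P,600,680,40,130)&(v<75)&(s<70)&(Z<14),6)
    show('roof',box(P,560,700,-190,100)&(s<60)&(v>60)&(Z>13)&(Z<26),21)
    show('magblue',box(P,560,700,-190,100)&(h>100)&(h<125)&(s>100)&(Z>10),21)
    show('pink',box(P,400,540,-110,60)&((h>160)|(h<3))&(s>120)&(Z>9),14)
    show('tan',box(P,400,540,-50,60)&(h>12)&(h<35)&(s>40)&(Z>17),23)
    show('yellow',box(P,500,590,-350,-270)&(s>110)&(h>20)&(h<36)&(Z>4),9)
    show('green',box(P,590,690,-300,-200)&(h>45)&(h<85)&(s>90)&(Z>4),9)
    show('blueend',box(P,400,540,-20,60)&(h>95)&(h<130)&(s>90)&(Z>9),18)
E
```

```text
top handle 167 rect [499.7 361.7] 39.6 23.4 1.2 mean [500.8 361.8] z 64.3
top blade 690 rect [610.  366.8] 177.2 25.4 2.3 mean [609.8 366.8] z 6.5
top mat 3777 rect [579.1 369.6] 287.3 107.7 5.0 mean [576.1 368.1] z 2.6
top deck 283 rect [621.5  82.8] 63.2 28.9 -84.5 mean [621.4  82.7] z 5.3
top roof 1263 rect [640.1 -55.1] 212.1 52.2 -85.3 mean [636.9 -54.9] z 20.9
top magblue 175 rect [659.6 -52.7] 163.7 7.4 -84.3 mean [659.3 -51.4] z 21.8
top pink 976 rect [468.4 -27.9] 103.7 67.8 84.5 mean [468.2 -36.1] z 13.9
top tan 236 rect [468.9  17.4] 43.4 29.1 1.8 mean [467.9  17.4] z 23.0
top yellow 235 rect [ 544.4 -309.7] 46.7 33.2 -64.4 mean [ 544.  -309.4] z 8.9
top green 228 rect [ 635.4 -251.8] 47.6 33.0 -62.1 mean [ 636.  -251.7] z 8.7Traceback (most recent call last):
  File "<stdin>", line 16, in <module>
  File "<stdin>", line 5, in show
  File "h.py", line 21, in big
    k,l,s,_=cv2.connectedComponentsWithStats(m.astype(np.uint8)); return l==1+np.argmax(s[1:,4])
                                                                              ~~~~~~~~~^^^^^^^^^
    return _wrapfunc(a, 'argmax', axis=axis, out=out, **kwds)
    return bound(*args, **kwds)
ValueError: attempt to get argmax of an empty sequence
```

```bash
python3 - <<'E'
import cv2,numpy as np
a=cv2.imread('pics/top0.png')[238:290,235:305]; b=cv2.imread('pics/side0.png')[190:242,305:357]
a=cv2.resize(a,None,fx=6,fy=6,interpolation=cv2.INTER_CUBIC);b=cv2.resize(b,None,fx=6,fy=6,interpolation=cv2.INTER_CUBIC)
cv2.imwrite('pics/blk.png',np.hstack([a,b]))
from h import *
d=np.load('top0.npy'); P=cloud('top',d)
print(P[246:284:2,240:268,2].round().astype(int))
E
```

```text
[[   4   -1   -2    0    0    1   -1   -4    2    2   -4   -3    0   -1
     2   -4   -1   -1   -1   -2    2    1   -3    0    0   -1    1    0]
 [   1   -1   -1    1   -1    0    1   -1   -2   -3    2   -1   15   12
    16   13    2   -4   -1    1    3    2    0    0   -3   -2    1   -2]
 [   3    2    0    1    0    0    1    0    1    2   -1   14   16   14
    12   12   16   13   11   12   14   11   15   15   18   13   14   12]
 [  -2    0    3   -1    4    1    1   -2   -3   -4    0   13    9    9
    17   12   17   13   15   10   13   16   15   12   11   13   15   14]
 [   3    1   -1    2   -1    2    0   -1   -4    0   -3   16   17   11
    11   16   16   14   14   15   12   15   12   13   10   16   15   14]
 [  -3   -1    1    2   -2   19   23   20   22   26   18   24   21   23
    25   20   26   23   21   24   14   15   13   16   15   13   10   15]
 [  -1   -1   -1    2   -2   25   24   26   25   22   21   21   25   23
    25   23   25   22   25   24   15   17   16   15   17   15   19   13]
 [   1    1   -2    1   -2   19   24   22   27   23   24   26   26   24
    25   23  
[... 955 characters left out ...]
0    0    3   -2   17   14   12   16   16   13
    13   14   12   15   17   14   13   12   10   17   12   16   17   15]
 [  -5   -1    1    1   -3   -3    0    6   12   16   14   14   15   13
    13 1075   12   15   11   12   10   14   15   14   10   15   14   15]
 [   2   -1   -1   -2   -4   -3   -2   -2   -2    2    3   -3    4    0
    -2   -2   -5    1    1    0   -2    0    2   17   16   13   13   14]
 [  -3   -3    3   -3    1    1   -3 1075    0    0   -4    1    2    0
     0    3    0    1    1   -2    0   -2    4    0    3   -1   -1    0]
 [   1   -4   -1    0    1    0   -1   -2   -1   -2    0    1   -3    1
     1   -3   -1    0   -2   -1    3    0    0   -1   -1   -2   -2    0]]
```

View pics/blk.png

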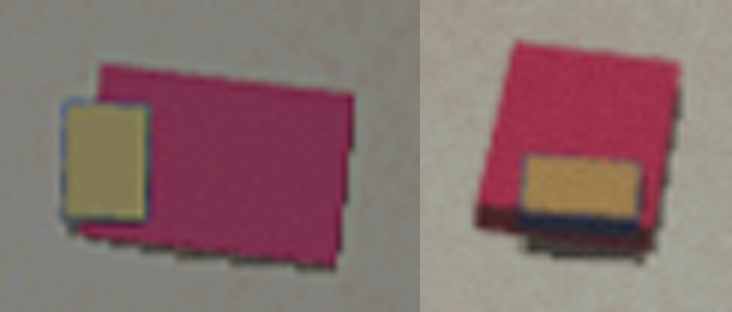

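```bash
cat >> h.py <<'E'
def go(x,y,z,yaw,st=None):
    """print row numbers (cm, deg) for target TCP x,y,z mm and world yaw deg (mod 180 unless exact)"""
    st=st or ctrl.read_state(); Rm=R.from_euler('xyz',st['tool_rot']).as_matrix()
    s=Rm.T@(np.array([x,y,z])-st['eef_pos'])/10; cur=np.degrees(np.arctan2(Rm[1,0],Rm[0,0]))
    sp=-((yaw-cur+180)%360-180); print('row',s.round(2),'spin',round(sp,1),'| at',st['eef_pos'].round(1),'yaw',round(cur,1),'t',round(st['clock'],1),'F',st['force'].round(1),'w',round(st['width'],1),'q7',st['qpos'][6].round(2))
E
python3 - <<'E'
from h import *
go(500.3,361.7,150,182.5)
E
```

```text
row [-36.52 -15.23  10.63] spin -20.4 | at [199.4 618.7 256.3] yaw 162.1 t 1.4 F [ 0.5 -0.2 -0.8] w 85.3 q7 -0.02
```

Request:
play_rows:
  targets:
    - [0, -36.5, -15.2, 10.6, -20.4]
    - [0, -36.5, -15.2, 10.6, -20.4]
    - [0, -36.5, -15.2, 10.6, -20.4]
    - [0, -36.5, -15.2, 10.6, -20.4]
    - [0, -36.5, -15.2, 10.6, -20.4]
    - [0, -36.5, -15.2, 10.6, -20.4]
    - [0, -36.5, -15.2, 10.6, -20.4]
    - [0, -36.5, -15.2, 10.6, -20.4]
    - [0, -36.5, -15.2, 10.6, -20.4]
    - [0, -36.5, -15.2, 10.6, -20.4]

```text
clock: 2.35
eef_pos: [502.1, 359.2, 149.6]
tool_rot: [-3.14, -0.0, -3.103]
force: [-0.8, -0.1, 0.3]
width: 85.2
gripper_force: 0.0
```

```bash
python3 - <<'E'
from h import *
n='side'
im,d=shot(n,'side1'); P=cloud(n,d); H=hsv(im); h,s,v=[H[...,i].astype(int) for i in range(3)]; Z=P[...,2]
def show(k,m,z):
    try: m=big(m); p=plane(n,m,z); print(n,k,m.sum(),'rect',*rect(p),'z',np.median(Z[m]).round(1))
    except Exception as e: print(k,'fail')
show('blade',box(P,480,720,310,430)&(h>22)&(h<34)&(s>100)&(Z<20),7)
show('mat',box(P,400,760,290,450)&(h>75)&(h<105)&(s>70),3)
show('deck',box(P,600,680,40,130)&(v<75)&(s<70)&(Z<14),6)
show('roof',box(P,560,700,-190,100)&(s<60)&(v>60)&(Z>13)&(Z<26),21)
show('pink',box(P,400,540,-110,60)&((h>160)|(h<3))&(s>120)&(Z>9),14)
show('tan',box(P,400,540,-50,60)&(h>12)&(h<35)&(s>40)&(Z>17),23)
go(500.3,361.7,49,182.5)
E
```

```text
side blade 999 rect [610.8 367.9] 175.0 26.2 2.4 z 8.7
side mat 5495 rect [578.8 369.6] 288.7 110.0 5.0 z 4.9
side deck 301 rect [629.6  75.7] 83.0 45.8 -88.7 z 8.4
side roof 728 rect [639.8 -57.4] 212.8 43.3 -84.1 z 23.8
side pink 188 rect [443.9 -26.6] 108.0 23.8 87.4 z 16.8
side tan 27 rect [449.4  13.9] 29.5 6.9 86.7 z 26.1
row [-0.02 -0.02 10.11] spin -0.1 | at [500.1 361.9 150.1] yaw -177.6 t 2.4 F [-1.1  0.2 -0.2] w 85.1 q7 0.87
```

Request:
play_rows:
  targets:
    - [0, 0, 0, 4, 0]
    - [0, 0, 0, 8, 0]
    - [0, 0, 0, 10.1, 0]
    - [0, 0, 0, 10.1, 0]
    - [1, 0, 0, 10.1, 0]
    - [1, 0, 0, 10.1, 0]
    - [1, 0, 0, 10.1, 0]
    - [1, 0, 0, 10.1, 0]
    - [1, 0, 0, 10.1, 0]
    - [1, 0, 0, 10.1, 0]

```text
clock: 3.4
eef_pos: [500.7, 362.6, 50.5]
tool_rot: [3.14, 0.001, -3.097]
force: [-0.4, 0.3, 6.0]
width: 19.5
gripper_force: 59.3
```

```bash
python3 - <<'E'
from h import *
go(500.3,361.7,149,182.5)
E
```

```text
row [ 0.03 -0.08 -9.85] spin 0.0 | at [500.7 362.6  50.5] yaw -177.5 t 3.4 F [-0.4  0.3  6. ] w 19.5 q7 0.86
```

Request:
play_rows:
  targets:
    - [1, 0, 0, -2, 0]
    - [1, 0, 0, -6, 0]
    - [1, 0, 0, -8, 0]
    - [1, 0, 0, -8, 0]
    - [1, 0, 0, -8, 0]

```text
clock: 3.9
eef_pos: [500.0, 361.8, 129.3]
tool_rot: [-3.142, -0.0, -3.098]
force: [-1.4, 0.3, -2.5]
width: 19.1
gripper_force: 58.5
```

```bash
python3 - <<'E'
from h import *
go(468.5,285,120,90)
E
```

```text
row [ 3.49 -7.53  0.93] spin 92.5 | at [500.  361.8 129.3] yaw -177.5 t 3.9 F [-1.4  0.3 -2.5] w 19.1 q7 0.87
```

Request:
play_rows:
  targets:
    - [1, 0.3, -0.8, 0.1, 8.5]
    - [1, 0.6, -1.6, 0.2, 17]
    - [1, 0.9, -2.4, 0.3, 25]
    - [1, 1.2, -3.2, 0.4, 33]
    - [1, 1.6, -4, 0.5, 41]
    - [1, 2, -4.8, 0.6, 49]
    - [1, 2.4, -5.6, 0.7, 57]
    - [1, 2.8, -6.4, 0.8, 65]
    - [1, 3.2, -7, 0.9, 73]
    - [1, 3.5, -7.5, 0.9, 81]

```text
clock: 4.9
eef_pos: [467.1, 284.3, 118.6]
tool_rot: [-3.138, 0.002, 1.766]
force: [0.0, -0.2, -0.1]
width: 19.4
gripper_force: 58.6
```

```bash
python3 - <<'E'
from h import *
go(468.5,285,52.5,90)
E
```

```text
row [0.06 0.17 6.61] spin 11.2 | at [467.1 284.3 118.6] yaw 101.2 t 4.9 F [ 0.  -0.2 -0.1] w 19.4 q7 -0.06
```

Request:
play_rows:
  targets:
    - [1, 0.1, 0.15, 0, 6]
    - [1, 0.1, 0.15, 0, 11.2]
    - [1, 0.1, 0.15, 3, 11.2]
    - [1, 0.1, 0.15, 5, 11.2]
    - [1, 0.1, 0.15, 6.6, 11.2]
    - [1, 0.1, 0.15, 6.6, 11.2]
    - [1, 0.1, 0.15, 6.6, 11.2]
    - [1, 0.1, 0.15, 6.6, 11.2]

```text
clock: 5.7
eef_pos: [469.7, 286.8, 54.4]
tool_rot: [-3.142, 0.0, 1.577]
force: [0.7, -0.4, -0.3]
width: 19.4
gripper_force: 58.6
```

```bash
python3 - <<'E'
from h import *
for n in('top','side'):
    im,d=shot(n,n+'2'); P=cloud(n,d); H=hsv(im); h,s,v=[H[...,i].astype(int) for i in range(3)]; Z=P[...,2]
    m=big(box(P,420,520,50,270)&(h>22)&(h<34)&(s>100)&(Z<30)); p=plane(n,m,9)
    print(n,rect(p)); 
    for a,b in((80,110),(110,140),(140,170),(170,200)):
        q=(P[...,1]>a)&(P[...,1]<b)&m; print(a,Z[q].mean().round(1),P[...,0][q].mean().round(1),q.sum())
    print('ymin',p[:,1].min())
a=cv2.imread('pics/side2.png')[180:330,240:400]; cv2.imwrite('pics/s2.png',cv2.resize(a,(640,600),interpolation=cv2.INTER_CUBIC))
go(468.5,229,52.5,90)
E
```

```text
top (array([471.4, 176.4]), 178.8, 24.3, np.float32(-88.8))
80 8.7 471.8 91
110 9.1 471.2 119
140 9.0 470.6 126
170 9.5 470.2 118
ymin 87.14025160331033
side (array([471.2, 209.6]), 12.5, 2.8, np.float32(6.2))
80 nan nan 0
110 nan nan 0
140 nan nan 0
170 nan nan 0
ymin 207.50817415730762
row [-5.8  -0.18  0.23] spin 0.3 | at [469.9 287.   54.8] yaw 90.3 t 5.8 F [ 0.1 -0.8 -0. ] w 19.4 q7 -0.15<stdin>:7: RuntimeWarning: Mean of empty slice.
  ret = ret.dtype.type(ret / rcount)
```

View pics/s2.png

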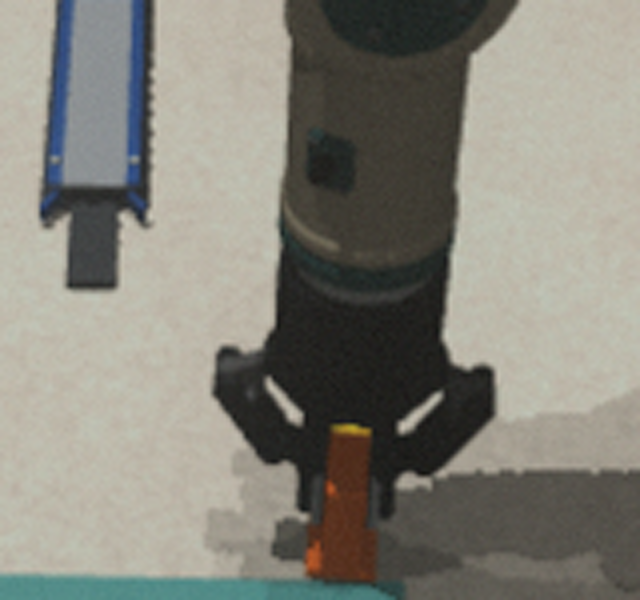

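The blade tip is at about y=86 and its top is about 9 mm up, so it fits below the overhang, whose underside is at 14 mm. Next I advance the blade under it.

Request:
play_rows:
  targets:
    - [1, -1.5, -0.25, 0, 0.3]
    - [1, -3, -0.25, 0, 0.3]
    - [1, -4, -0.25, 0, 0.3]
    - [1, -4.8, -0.25, 0, 0.3]
    - [1, -5.2, -0.25, 0, 0.3]
    - [1, -5.6, -0.25, 0, 0.3]
    - [1, -5.6, -0.25, 0, 0.3]
    - [1, -5.6, -0.25, 0, 0.3]

```text
clock: 6.6
eef_pos: [467.6, 231.2, 54.3]
tool_rot: [-3.142, -0.0, 1.572]
force: [0.1, -0.4, -0.7]
width: 18.8
gripper_force: 58.6
```

```bash
python3 - <<'E'
from h import *
im,d=shot('top','top3'); P=cloud('top',d); H=hsv(im); h,s,v=[H[...,i].astype(int) for i in range(3)]; Z=P[...,2]
m=big(box(P,420,520,36,200)&(h>22)&(h<34)&(s>100)&(Z<15)); p=plane('top',m,9); print('blade',rect(p))
m=big(box(P,420,540,-50,60)&(h>12)&(h<40)&(s>40)&(Z>17));p=plane('top',m,23); print('tan',rect(p))
a=im[238:290,225:295,::-1]; cv2.imwrite('pics/t3.png',cv2.resize(a,None,fx=6,fy=6,interpolation=cv2.INTER_CUBIC))
go(467,230,54.6,90)
E
```

```text
blade (array([468.3, 118.5]), 162.5, 24.0, np.float32(89.9))
tan (array([467.6,  18.6]), 45.8, 31.4, np.float32(1.8))
row [-0.14 -0.06 -0.03] spin 0.1 | at [467.6 231.4  54.3] yaw 90.1 t 6.7 F [-0.6  1.2 -1.3] w 19.2 q7 -0.06
```

View pics/t3.png

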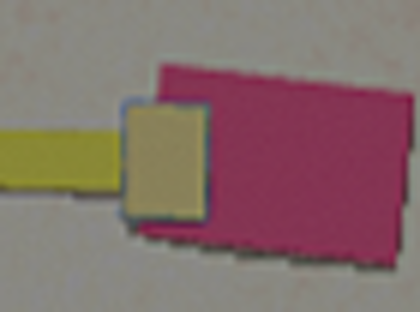

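Request:
play_rows:
  targets:
    - [1, 0, 0, -0.45, 0]
    - [1, -0.05, 0, -0.85, 0]
    - [1, -0.1, 0, -1.25, 0]
    - [1, -0.2, 0, -1.6, 0]
    - [1, -0.4, 0, -1.95, 0]
    - [1, -0.6, 0, -2.25, 0]
    - [1, -0.85, 0, -2.55, 0]
    - [1, -1.1, 0, -2.8, 0]
    - [1, -1.3, 0, -2.95, 0]
    - [1, -1.5, 0, -3.05, 0]

```text
clock: 7.65
eef_pos: [467.6, 215.6, 84.9]
tool_rot: [3.142, -0.0, 1.571]
force: [0.4, 0.2, -1.4]
width: 19.4
gripper_force: 58.6
```

```bash
python3 - <<'E'
from h import *
im,d=shot('top','top4'); im2,d2=shot('side')
a=np.hstack([cv2.resize(im[238:290,225:285,::-1],None,fx=6,fy=6,interpolation=cv2.INTER_CUBIC),cv2.resize(im2[190:242,290:360,::-1],None,fx=6,fy=6,interpolation=cv2.INTER_CUBIC)])
cv2.imwrite('pics/t4.png',a)
P=cloud('top',d); m=box(P,440,500,-30,50); Z=P[...,2]
for y in range(-20,45,5):
    q=m&(abs(P[...,1]-y)<2.5)&(abs(P[...,0]-468)<22)&(Z<100); print(y,np.percentile(Z[q],[20,50,95]).round() if q.sum()>3 else None)
go(467,215,85,90)
E
```

```text
-20 [13. 15. 18.]
-15 [12. 14. 16.]
-10 [12. 14. 19.]
-5 [19. 22. 27.]
0 [28. 31. 36.]
5 [36. 39. 44.]
10 [43. 46. 50.]
15 [44. 45. 48.]
20 [37. 42. 46.]
25 [13. 39. 43.]
30 [-0. 38. 44.]
35 [ 0. 38. 44.]
40 [-1. 39. 43.]
row [-0.04 -0.06 -0.01] spin 0.0 | at [467.6 215.4  84.9] yaw 90.0 t 7.8 F [ 0.  -0.  -0.3] w 19.0 q7 -0.06
```

View pics/t4.png

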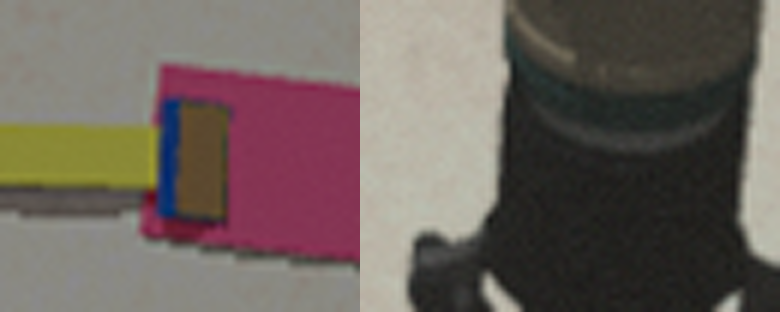

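The board is tipped about 58° and resting on the blade tip, with its far edge holding on the block. Next I push it over.

Request:
play_rows:
  targets:
    - [1, -0.25, 0, -0.1, 0]
    - [1, -0.5, 0, -0.2, 0]
    - [1, -0.75, 0, -0.28, 0]
    - [1, -1.0, 0, -0.35, 0]
    - [1, -1.3, 0, -0.4, 0]
    - [1, -1.6, 0, -0.4, 0]
    - [1, -1.9, 0, -0.4, 0]
    - [1, -2.2, 0, -0.4, 0]
    - [1, -2.5, 0, -0.4, 0]
    - [1, -2.5, 0, -0.4, 0]

```text
clock: 8.75
eef_pos: [467.6, 190.2, 88.8]
tool_rot: [-3.141, 0.0, 1.571]
force: [0.2, 0.1, -1.4]
width: 19.4
gripper_force: 58.6
```

```bash
python3 - <<'E'
from h import *
im,d=shot('top','top5'); 
a=cv2.resize(im[228:300,205:295,::-1],None,fx=6,fy=6,interpolation=cv2.INTER_CUBIC)
cv2.imwrite('pics/t5.png',a)
go(500,340,130,90)
E
```

```text
row [14.94  3.24 -4.12] spin 0.0 | at [467.6 190.6  88.8] yaw 90.0 t 8.8 F [ 0.4 -0.  -0.4] w 19.6 q7 -0.02
```

View pics/t5.png

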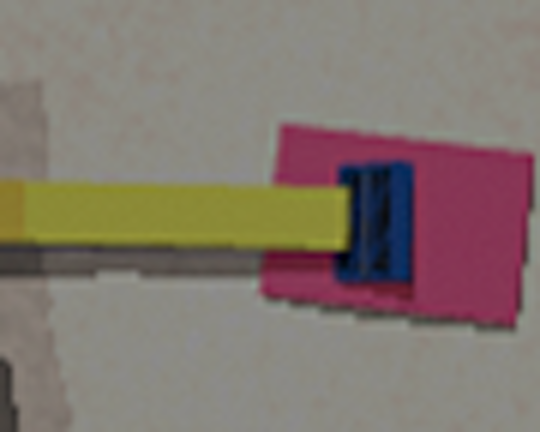

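Request:
play_rows:
  targets:
    - [1, 0, 0, 0, 0]
    - [1, 0, 0, 0, 0]
    - [1, 0, 0, 0, 0]

```text
clock: 9.1
eef_pos: [467.6, 191.0, 88.8]
tool_rot: [3.142, -0.0, 1.572]
force: [0.6, -0.3, -0.7]
width: 19.4
gripper_force: 58.6
```

```bash
python3 - <<'E'
from h import *
im,d=shot('top','top6'); P=cloud('top',d); Z=P[...,2]; H=hsv(im); h,s,v=[H[...,i].astype(int) for i in range(3)]
for y in range(-60,25,5):
    q=(abs(P[...,1]-y)<2.5)&(abs(P[...,0]-468)<22)&(Z<100); print(y,np.percentile(Z[q],[10,50,95]).round() if q.sum()>3 else None, end=';')
m=big(box(P,420,540,-70,30)&(h>100)&(h<130)&(s>90)&(Z>8));print(rect(plane('top',m,23)),m.sum())
E
```

```text
-60 [11. 14. 17.];-55 [12. 14. 19.];-50 [12. 14. 17.];-45 [11. 18. 23.];-40 [20. 22. 26.];-35 [21. 24. 27.];-30 [21. 23. 25.];-25 [20. 23. 26.];-20 [21. 23. 26.];-15 [21. 23. 26.];-10 [12. 17. 24.];-5 [12. 17. 46.];0 [13. 41. 46.];5 [12. 42. 45.];10 [13. 41. 46.];15 [12. 30. 45.];20 [12. 41. 46.];(array([467.5, -28.5]), 43.2, 34.0, np.float32(1.2)) 268
```

The blue board now lies flat on the block, hole side up. Next I park the stick in line with the magazine, with its handle on the mat.

```bash
python3 - <<'E'
from h import *
go(592.3,360,100,96)
E
```

```text
row [16.89 12.49 -1.12] spin -6.0 | at [467.6 191.   88.8] yaw 90.0 t 9.2 F [-0.6  0.  -1.4] w 19.3 q7 -0.02
```

Request:
play_rows:
  targets:
    - [1, 2.5, 0, -1.1, 0]
    - [1, 6, 3, -1.1, -2]
    - [1, 9, 6, -1.1, -4]
    - [1, 12, 9, -1.1, -6]
    - [1, 15, 12, -1.1, -6]
    - [1, 16.9, 12.5, -1.1, -6]
    - [1, 16.9, 12.5, -1.1, -6]
    - [1, 16.9, 12.5, 1, -6]
    - [1, 16.9, 12.5, 2.5, -6]
    - [1, 16.9, 12.5, 2.5, -6]

```text
clock: 10.15
eef_pos: [590.0, 357.8, 60.9]
tool_rot: [-3.136, 0.003, 1.675]
force: [0.2, -0.2, -2.0]
width: 19.5
gripper_force: 59.0
```

```bash
python3 - <<'E'
from h import *
go(592.3,360,50.8,96)
E
```

```text
row [0.2  0.26 1.01] spin -0.0 | at [590.  357.8  60.9] yaw 96.0 t 10.2 F [ 0.2 -0.2 -2. ] w 19.5 q7 -0.17
```

Request:
play_rows:
  targets:
    - [1, 0, 0, 0.4, 0]
    - [1, 0, 0, 0.8, 0]
    - [1, 0, 0, 1.1, 0]
    - [1, 0, 0, 1.1, 0]
    - [1, 0, 0, 1.1, 0]

```text
clock: 10.65
eef_pos: [592.6, 360.0, 53.0]
tool_rot: [3.141, -0.0, 1.676]
force: [-0.7, -0.3, -1.0]
width: 19.3
gripper_force: 59.0
```

```bash
python3 - <<'E'
from h import *
go(592.3,360,50.8,96)
E
```

```text
row [ 0.01 -0.03  0.22] spin 0.0 | at [592.6 360.   53. ] yaw 96.0 t 10.7 F [-0.7 -0.3 -1. ] w 19.3 q7 -0.17
```

Lower onto the mat, release and lift.

Request:
play_rows:
  targets:
    - [1, 0, 0, 0.2, 0]
    - [1, 0, 0, 0.25, 0]
    - [1, 0, 0, 0.25, 0]
    - [0, 0, 0, 0.25, 0]
    - [0, 0, 0, 0.25, 0]
    - [0, 0, 0, 0.25, 0]
    - [0, 0, 0, 0.25, 0]
    - [0, 0, 0, -4, 0]
    - [0, 0, 0, -8, 0]
    - [0, 0, 0, -10, 0]

```text
clock: 11.65
eef_pos: [594.3, 360.4, 156.5]
tool_rot: [3.137, -0.002, 1.676]
force: [0.3, 0.5, -0.4]
width: 85.1
gripper_force: 0.0
```

```bash
cat >> h.py <<'E'
def boards():
    im,d=shot('top'); P=cloud('top',d); Z=P[...,2]; H=hsv(im); h,s,v=[H[...,i].astype(int) for i in range(3)]
    for k,m,z in (('blueblock',box(P,420,540,-80,40)&(h>100)&(h<130)&(s>90)&(Z>18),23),
      ('yellow',box(P,400,800,-420,-80)&(s>110)&(h>20)&(h<36)&(Z>4)&(Z<30),9),
      ('green',box(P,550,800,-330,-100)&(h>45)&(h<85)&(s>90)&(Z>4)&(Z<30),9)):
        if m.sum()>40: m=big(m); print(k,rect(plane('top',m,z)),m.sum())
    return im,d,P,H
E
python3 - <<'E'
from h import *
im,d,P,H=boards(); cv2.imwrite('pics/top7.png',im[:,:,::-1])
h,s,v=[H[...,i].astype(int) for i in range(3)]; Z=P[...,2]
m=box(P,560,700,-190,100)&(h>100)&(h<128)&(s>100)
import scipy.ndimage as nd
l,k=nd.label(m)
for i in range(1,k+1):
    q=l==i
    if q.sum()>30: p=plane('top',q,19); print('blue',rect(p),p.mean(0).round(1),q.sum(),Z[q].mean().round(1))
# wall-pair centre per y slice
p=plane('top',m,19)
for y in range(-150,45,15):
    q=p[abs(p[:,1]-y)<7]; lo=q[q[:,0]<632+(-55-y)*.1,0]; hi=q[q[:,0]>632+(-55-y)*.1,0]; print(y,lo.mean().round(1) if len(lo) else 0,hi.mean().round(1) if len(hi) else 0)
dm=big(box(P,600,680,40,130)&(v<75)&(s<70)&(Z<14)); p=plane('top',dm,6)
for y in range(60,115,10):
    q=p[abs(p[:,1]-y)<5,0]; print('deck',y,q.min().round(1),q.max().round(1))
go(467.5,-28.5,120,90)
E
```

```text
blueblock (array([467.4, -27.4]), 43.3, 31.6, np.float32(1.3)) 262
yellow (array([ 544.4, -309.7]), 46.7, 33.2, np.float32(-64.4)) 234
green (array([ 636.6, -251.6]), 46.7, 33.0, np.float32(-62.1)) 229
blue (array([660.2, -52.7]), 164.0, 7.3, np.float32(-84.2)) [659.8 -51.3] 171 21.6
blue (array([612.9, -58.6]), 167.6, 9.4, np.float32(-84.5)) [612.9 -58.1] 238 16.7
blue (array([601.9,  44. ]), 32.6, 10.4, np.float32(-79.1)) [601.9  41.9] 37 14.4
-150 622.5 670.0
-135 619.7 667.3
-120 619.3 666.7
-105 617.5 665.2
-90 616.3 663.9
-75 614.9 661.9
-60 613.3 660.8
-45 611.3 659.1
-30 610.2 657.5
-15 609.0 656.6
0 607.0 654.4
15 606.1 653.7
30 602.9 651.5
deck 60 609.2 637.6
deck 70 609.0 634.9
deck 80 608.7 634.7
deck 90 606.0 634.5
deck 100 605.7 634.2
deck 110 605.6 631.4
row [-37.41 -16.84   3.64] spin 6.0 | at [595.4 361.  159.1] yaw 96.0 t 11.7 F [1.4 0.3 2.1] w 85.0 q7 -0.2
```

```bash
python3 - <<'E'
from h import *
print(ctrl.finger_overhang)
go(467.4,-28,110,181.3)
E
```

```text
25.0
row [-37.36 -16.86   4.64] spin -85.3 | at [595.4 361.  159.1] yaw 96.0 t 11.7 F [1.4 0.3 2.1] w 85.0 q7 -0.2
```

Request:
play_rows:
  targets:
    - [0, -3.7, -1.7, 0, -8.5]
    - [0, -7.5, -3.4, 0, -17]
    - [0, -11.3, -5, 0, -25.5]
    - [0, -15, -6.8, 0, -34]
    - [0, -19, -8.5, 1, -42.5]
    - [0, -22.5, -10, 2, -51]
    - [0, -26.5, -12, 3, -59.5]
    - [0, -30, -13.5, 4, -68]
    - [0, -34, -15, 4.6, -76.5]
    - [0, -37.4, -16.9, 4.6, -85]

```text
clock: 12.7
eef_pos: [463.3, -31.8, 106.1]
tool_rot: [-3.141, -0.0, -3.118]
force: [0.5, -1.9, -0.0]
width: 85.2
gripper_force: 0.0
```

Request:
play_rows:
  targets:
    - [0, 0, 0, 0, -0.3]
    - [0, 0, 0, 0, -0.3]
    - [0, 0, 0, 0, -0.3]

```text
clock: 13.0
eef_pos: [464.6, -28.7, 106.9]
tool_rot: [3.141, 0.001, -3.118]
force: [-0.1, 0.4, 1.2]
width: 85.6
gripper_force: 0.0
```

```bash
python3 - <<'E'
from h import *
go(467.4,-28,41,181.3)
E
```

```text
row [-0.27  0.05  6.59] spin 0.1 | at [464.6 -28.7 106.9] yaw -178.6 t 13.0 F [-0.1  0.4  1.2] w 85.6 q7 1.41
```

Request:
play_rows:
  targets:
    - [0, -0.3, 0.05, 3, 0]
    - [0, -0.3, 0.05, 5, 0]
    - [0, -0.3, 0.05, 6.5, 0]
    - [0, -0.3, 0.05, 6.5, 0]
    - [0, -0.3, 0.05, 6.5, 0]
    - [1, -0.3, 0.05, 6.5, 0]
    - [1, -0.3, 0.05, 6.5, 0]
    - [1, -0.3, 0.05, 6.5, 0]
    - [1, -0.3, 0.05, 6.5, 0]
    - [1, -0.3, 0.05, 6.5, 0]

```text
clock: 14.0
eef_pos: [467.1, -29.2, 42.7]
tool_rot: [-3.141, 0.001, -3.118]
force: [-0.6, 0.6, 8.7]
width: 32.8
gripper_force: 58.8
```

```bash
python3 - <<'E'
from h import *
go(467.4,-28,85,181.3)
E
```

```text
row [-0.03  0.12 -4.23] spin 0.0 | at [467.1 -29.2  42.7] yaw -178.7 t 14.0 F [-0.6  0.6  8.7] w 32.8 q7 1.22
```

Request:
play_rows:
  targets:
    - [1, 0, 0, -1, 0]
    - [1, 0, 0, -3, 0]
    - [1, 0, 0, -6, 0]
    - [1, 0, 0, -6, 0]

```text
clock: 14.4
eef_pos: [468.7, -29.3, 105.0]
tool_rot: [3.142, 0.006, -3.119]
force: [0.9, 0.1, -0.2]
width: 32.7
gripper_force: 59.9
```

```bash
python3 - <<'E'
from h import *
go(621.5,82.7,103,96)
E
```

```text
row [-15.53  10.85   0.29] spin 85.3 | at [468.7 -29.3 105. ] yaw -178.7 t 14.4 F [ 0.9  0.1 -0.2] w 32.7 q7 1.25
```

Request:
play_rows:
  targets:
    - [1, -1.5, 1, 0, 8.5]
    - [1, -3, 2.1, 0, 17]
    - [1, -4.5, 3.2, 0, 25.5]
    - [1, -6, 4.3, 0, 34]
    - [1, -7.7, 5.4, 0, 42.5]
    - [1, -9.3, 6.5, 0, 51]
    - [1, -10.8, 7.6, 0, 59.5]
    - [1, -12.4, 8.7, 0, 68]
    - [1, -14, 9.8, 0, 76.5]
    - [1, -15.5, 10.8, 0, 85]

```text
clock: 15.4
eef_pos: [619.5, 83.0, 101.5]
tool_rot: [-3.141, -0.0, 1.676]
force: [0.1, -0.5, -0.6]
width: 32.5
gripper_force: 59.9
```

Request:
play_rows:
  targets:
    - [1, 0, 0, 0, 0.3]
    - [1, 0, 0, 3, 0.3]
    - [1, 0, 0, 3, 0.3]
    - [1, 0, 0, 3, 0.3]
    - [1, 0, 0, 3, 0.3]

```text
clock: 15.9
eef_pos: [619.3, 81.7, 72.7]
tool_rot: [3.141, 0.0, 1.676]
force: [0.2, 0.3, 0.4]
width: 32.7
gripper_force: 59.9
```

```bash
python3 - <<'E'
from h import *
im,d=shot('top'); im2,d2=shot('side')
a=np.hstack([cv2.resize(im[150:220,215:295,::-1],None,fx=5,fy=5,interpolation=cv2.INTER_CUBIC),cv2.resize(im2[200:270,230:300,::-1],None,fx=5,fy=5,interpolation=cv2.INTER_CUBIC)])
cv2.imwrite('pics/t8.png',a)
go(621.5,82.7,35,96)
E
```

```text
row [0.05 0.18 3.8 ] spin 0.0 | at [619.7  82.   73. ] yaw 96.0 t 16.0 F [ 1.2 -0.7  0.3] w 32.6 q7 0.14
```

View pics/t8.png

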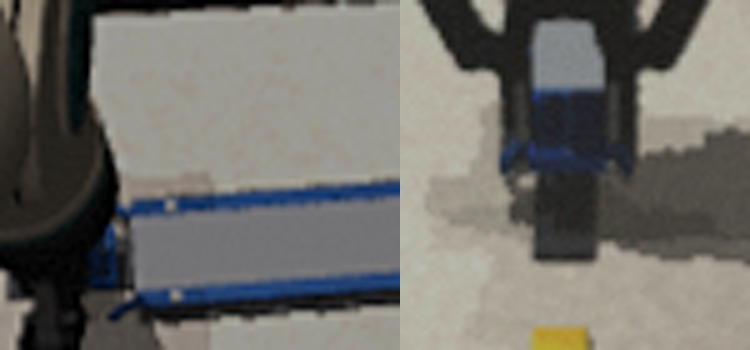

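Request:
play_rows:
  targets:
    - [1, 0.35, 0.18, 1.5, 0]
    - [1, 0.35, 0.18, 2.5, 0]
    - [1, 0.35, 0.18, 3.2, 0]
    - [1, 0.35, 0.18, 3.6, 0]
    - [1, 0.35, 0.18, 3.75, 0]
    - [1, 0.35, 0.18, 3.75, 0]
    - [1, 0.35, 0.18, 3.75, 0]

```text
clock: 16.7
eef_pos: [619.7, 86.0, 34.8]
tool_rot: [-3.14, -0.0, 1.676]
force: [-3.3, 0.0, 8.0]
width: 32.5
gripper_force: 60.8
```

```bash
python3 - <<'E'
from h import *
go(621.2,85.7,35,96)
E
```

```text
row [-0.04  0.15 -0.02] spin 0.0 | at [619.7  86.   34.8] yaw 96.0 t 16.7 F [-3.3  0.   8. ] w 32.5 q7 0.15
```

Request:
play_rows:
  targets:
    - [1, 0, 0.15, -0.3, 0]
    - [1, 0, 0.15, -0.3, 0]
    - [1, 0, 0.15, 0, 0]
    - [1, 0, 0.15, -0.05, 0]
    - [0, 0, 0.15, -0.05, 0]
    - [0, 0, 0.15, -0.05, 0]
    - [0, 0, 0.15, -0.05, 0]
    - [0, 0, 0.15, -4, 0]
    - [0, 0, 0.15, -8, 0]
    - [0, 0, 0.15, -11, 0]

```text
clock: 17.7
eef_pos: [622.6, 86.1, 146.2]
tool_rot: [3.14, 0.0, 1.676]
force: [0.9, 0.1, 1.5]
width: 85.6
gripper_force: 0.0
```

```bash
python3 - <<'E'
from h import *
im,d=shot('side'); im2,d2=shot('top')
P=cloud('side',d);H=hsv(im); h,s,v=[H[...,i].astype(int) for i in range(3)]; Z=P[...,2]
m=big(box(P,580,660,45,130)&(h>100)&(h<130)&(s>80)&(Z>8));print('side blue',rect(plane('side',m,15)),m.sum())
m=big(box(P,560,660,120,345)&(h>22)&(h<34)&(s>100)&(Z<20));p=plane('side',m,7);print('blade',rect(p))
m=big(box(P,560,660,320,420)&(h>3)&(h<18)&(s>120)&(Z>50));p=plane('side',m,65);print('handle',rect(p),Z[m].max())
cv2.imwrite('pics/t9.png',cv2.resize(im[200:340,200:330,::-1],None,fx=4,fy=4,interpolation=cv2.INTER_CUBIC))
go(592.6,360,150,96)
E
```

```text
side blue (array([621.3, 101. ]), 32.4, 23.1, np.float32(6.1)) 89
blade (array([604.2, 250.8]), 175.6, 24.9, np.float32(-83.9))
handle (array([591.7, 366.9]), 51.5, 19.7, np.float32(-81.3)) 70.190454285594
row [27.56 -0.36 -0.12] spin 0.0 | at [625.1  86.3 148.8] yaw 96.0 t 17.8 F [ 0.8  0.1 -0.2] w 85.4 q7 0.12
```

View pics/t9.png

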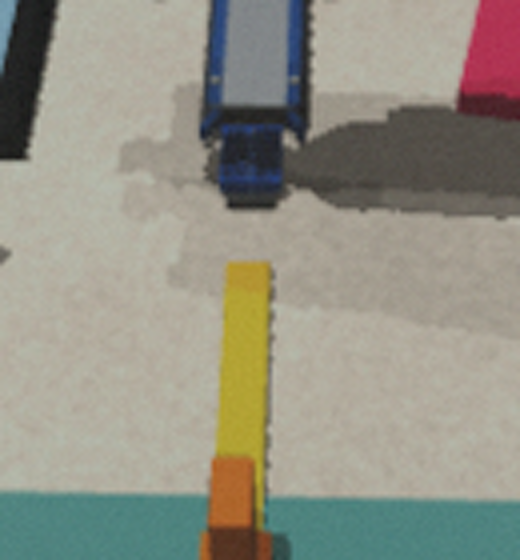

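The board sits straight on the deck. The stick lies in line behind it, with its tip at about y=160. Next I fetch the stick and push.

Request:
play_rows:
  targets:
    - [0, 5, 0, 0, 0]
    - [0, 10, -0.1, 0, 0]
    - [0, 15, -0.2, 0, 0]
    - [0, 20, -0.3, 0, 0]
    - [0, 24, -0.35, 0, 0]
    - [0, 27.5, -0.35, 0, 0]
    - [0, 27.5, -0.35, 0, 0]
    - [0, 27.5, -0.35, 4, 0]
    - [0, 27.5, -0.35, 6, 0]
    - [0, 27.5, -0.35, 6, 0]

```text
clock: 18.8
eef_pos: [587.0, 357.0, 79.9]
tool_rot: [-3.134, 0.004, 1.675]
force: [-0.2, 0.2, 0.5]
width: 85.5
gripper_force: 0.0
```

```bash
python3 - <<'E'
from h import *
go(592.6,360,51,96)
E
```

```text
row [0.25 0.61 2.88] spin -0.0 | at [587.  357.   79.9] yaw 96.0 t 18.8 F [-0.2  0.2  0.5] w 85.5 q7 -0.26
```

Request:
play_rows:
  targets:
    - [0, 0, 0, 0, 0]
    - [0, 0, 0, 0, 0]
    - [0, 0, 0, 2, 0]
    - [0, 0, 0, 3.7, 0]
    - [0, 0, 0, 3.7, 0]
    - [0, 0, 0, 3.7, 0]
    - [1, 0, 0, 3.7, 0]
    - [1, 0, 0, 3.7, 0]
    - [1, 0, 0, 3.7, 0]
    - [1, 0, 0, 3.7, 0]

```text
clock: 19.8
eef_pos: [589.9, 359.4, 47.8]
tool_rot: [3.141, -0.0, 1.676]
force: [0.7, -0.7, -0.2]
width: 28.7
gripper_force: 0.0
```

```bash
python3 - <<'E'
from h import *
go(592.6,360,51,96)
E
```

```text
row [ 0.03  0.27 -0.32] spin 0.0 | at [589.9 359.4  47.8] yaw 96.0 t 19.8 F [ 0.7 -0.7 -0.2] w 28.7 q7 -0.25
```

Request:
play_rows:
  targets:
    - [0.5, 0, 0.25, -0.3, 0]
    - [0.5, 0, 0.25, -0.3, 0]
    - [1, 0, 0.25, -0.3, 0]
    - [1, 0, 0.25, -0.3, 0]
    - [1, 0, 0.25, -0.3, 0]
    - [1, 0, 0.25, -0.3, 0]
    - [1, 0, 0.25, -0.3, 0]

```text
clock: 20.5
eef_pos: [592.4, 359.6, 50.4]
tool_rot: [3.141, -0.0, 1.676]
force: [-0.1, -0.0, 2.5]
width: 19.0
gripper_force: 58.9
```

```bash
python3 - <<'E'
from h import *
im,d=shot('top'); P=cloud('top',d);H=hsv(im); h,s,v=[H[...,i].astype(int) for i in range(3)]; Z=P[...,2]
m=big(box(P,560,660,120,345)&(h>22)&(h<34)&(s>100)&(Z<20));p=plane('top',m,7);print('blade',rect(p),'tip',p[:,1].min())
b=big(box(P,580,660,45,130)&(h>100)&(h<130)&(s>80)&(Z>8));print('blue',rect(plane('top',b,15)))
go(593,350,57,96)
E
```

```text
blade (array([604.1, 249.7]), 177.9, 24.6, np.float32(-84.1)) tip 160.91509103485598
blue (array([622.7,  84.2]), 47.4, 34.9, np.float32(-83.4))
row [-0.96 -0.04 -0.66] spin 0.0 | at [592.3 359.6  50.4] yaw 96.0 t 20.6 F [0.2 0.5 3. ] w 19.7 q7 -0.25
```

Request:
play_rows:
  targets:
    - [1, 0, 0, -0.4, 0]
    - [1, 0, 0, -0.7, 0]
    - [1, 0, 0, -0.7, 0]
    - [1, -1, 0, -0.7, 0]
    - [1, -2, 0, -0.7, 0]
    - [1, -3, 0, -0.7, 0]
    - [1, -4, 0, -0.7, 0]
    - [1, -4.5, 0, -0.7, 0]
    - [1, -4.5, 0, -0.7, 0]

```text
clock: 21.45
eef_pos: [597.4, 313.1, 57.4]
tool_rot: [-3.142, 0.001, 1.674]
force: [0.2, 0.4, -0.5]
width: 19.6
gripper_force: 58.7
```

```bash
python3 - <<'E'
from h import *
im,d=shot('top'); P=cloud('top',d);H=hsv(im); h,s,v=[H[...,i].astype(int) for i in range(3)]; Z=P[...,2]
m=big(box(P,560,660,100,345)&(h>22)&(h<34)&(s>100)&(Z<25));p=plane('top',m,13);print('blade',rect(p),'tip',p[:,1].min(), [Z[m&(abs(P[...,1]-y)<12)].mean().round(1) for y in (135,160,185,210,235)])
# on-axis: TCP lateral target
print('axis x at TCP', 621.5+(82.7-314.8)*.105)
go(597.1,314.8,57,96)
E
```

```text
blade (array([608.7, 203.5]), 177.4, 25.0, np.float32(-84.1)) tip 115.15387410779675 [np.float64(12.6), np.float64(13.0), np.float64(12.4), np.float64(12.0), np.float64(12.9)]
axis x at TCP 597.1295
row [ 0.05 -0.    0.04] spin -0.0 | at [597.2 314.3  57.4] yaw 96.0 t 21.5 F [ 0.3  0.4 -1.1] w 19.6 q7 -0.19
```

Request:
play_rows:
  targets:
    - [1, -0.6, 0, 0, 0]
    - [1, -1.2, 0, 0, 0]
    - [1, -2, 0, 0, 0]
    - [1, -3, 0, 0, 0]
    - [1, -4, 0, 0, 0]
    - [1, -5, 0, 0, 0]
    - [1, -6, 0, 0, 0]
    - [1, -7, 0, 0, 0]
    - [1, -7.8, 0, 0, 0]
    - [1, -7.8, 0, 0, 0]

```text
clock: 22.5
eef_pos: [605.6, 235.0, 57.4]
tool_rot: [-3.142, 0.001, 1.674]
force: [0.3, -0.2, -0.3]
width: 19.5
gripper_force: 58.6
```

```bash
python3 - <<'E'
from h import *
im,d=shot('top','top10'); 
cv2.imwrite('pics/t10.png',cv2.resize(im[165:235,190:330,::-1],None,fx=5,fy=5,interpolation=cv2.INTER_CUBIC))
go(593.6,353,57,96)
E
```

```text
row [11.73  0.04  0.03] spin -0.0 | at [605.4 236.3  57.4] yaw 96.0 t 22.6 F [-0.5  0.2 -0. ] w 19.7 q7 -0.09
```

View pics/t10.png

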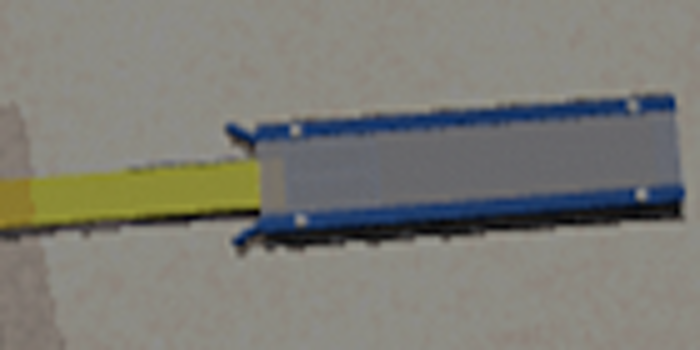

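The blue board is in; it shows faintly under the roof ahead of the blade tip. Next I park the stick again.

Request:
play_rows:
  targets:
    - [1, 2.5, 0, 0, 0]
    - [1, 5, 0, 0, 0]
    - [1, 7.5, 0, 0, 0]
    - [1, 10, 0, 0, 0]
    - [1, 12.4, 0, 0, 0]
    - [1, 12.4, 0, 0, 0]
    - [1, 12.4, 0, 0, 0]
    - [1, 12.4, 0, 0.4, 0]
    - [1, 12.4, 0, 0.7, 0]
    - [1, 12.4, 0, 0.7, 0]

```text
clock: 23.55
eef_pos: [592.8, 359.0, 50.5]
tool_rot: [3.141, 0.001, 1.674]
force: [-0.8, -0.3, 1.2]
width: 19.7
gripper_force: 59.0
```

Request:
play_rows:
  targets:
    - [1, 0, 0, 0, 0]
    - [0, 0, 0, 0, 0]
    - [0, 0, 0, 0, 0]
    - [0, 0, 0, 0, 0]
    - [0, 0, 0, 0, 0]
    - [0, 0, 0, -4, 0]
    - [0, 0, 0, -8, 0]
    - [0, 0, 0, -9, 0]
    - [0, 0, 0, -9, 0]

```text
clock: 24.45
eef_pos: [593.3, 361.3, 142.7]
tool_rot: [3.138, -0.002, 1.676]
force: [0.1, 0.6, -0.5]
width: 85.7
gripper_force: 0.0
```

```bash
python3 - <<'E'
from h import *
boards()
go(636.3,-251.7,140,118)
E
```

```text
yellow (array([ 544.2, -309.2]), 47.8, 33.2, np.float32(-64.4)) 236
green (array([ 636.1, -251.9]), 46.7, 31.9, np.float32(-62.1)) 223
row [-6.137e+01 -2.060e+00  3.000e-02] spin -22.0 | at [592.1 360.8 140.7] yaw 96.0 t 24.5 F [-0.1 -0.7 -0.6] w 85.2 q7 -0.28
```

Request:
play_rows:
  targets:
    - [0, -5, -0.2, 0, -3]
    - [0, -10, -0.4, 0, -6]
    - [0, -15, -0.6, 0, -9]
    - [0, -20, -0.8, 0, -12]
    - [0, -25, -1, 0, -15]
    - [0, -30, -1.2, 0, -18]
    - [0, -35, -1.4, 0, -22]
    - [0, -40, -1.6, 0, -22]
    - [0, -45, -1.8, 0, -22]
    - [0, -50, -2, 0, -22]

```text
clock: 25.5
eef_pos: [623.2, -139.9, 138.1]
tool_rot: [-3.139, -0.003, 2.06]
force: [1.1, -0.4, -0.5]
width: 85.4
gripper_force: 0.0
```

Request:
play_rows:
  targets:
    - [0, 0, 0, 0, 0]
    - [0, 0, 0, 0, 0]
    - [0, 0, 0, 0, 0]

```text
clock: 25.8
eef_pos: [624.0, -136.2, 138.8]
tool_rot: [-3.14, -0.003, 2.062]
force: [0.1, 0.4, 0.2]
width: 85.5
gripper_force: 0.0
```

```bash
python3 - <<'E'
from h import *
go(636.3,-251.7,80,118)
E
```

```text
row [-10.79  -4.35   5.85] spin 0.1 | at [ 624.  -136.2  138.8] yaw 118.1 t 25.8 F [0.1 0.4 0.2] w 85.5 q7 0.73
```

Request:
play_rows:
  targets:
    - [0, -4, -1.5, 2, 0]
    - [0, -8, -3, 4, 0]
    - [0, -10.8, -4.35, 5.8, 0]
    - [0, -10.8, -4.35, 5.8, 0]
    - [0, -10.8, -4.35, 5.8, 0]
    - [0, -10.8, -4.35, 5.8, 0]

```text
clock: 26.4
eef_pos: [638.0, -250.6, 82.3]
tool_rot: [3.14, -0.002, 2.064]
force: [-0.2, -0.2, -0.4]
width: 85.2
gripper_force: 0.0
```

```bash
python3 - <<'E'
from h import *
go(636.3,-251.7,30,118)
E
```

```text
row [-0.02 -0.21  5.23] spin 0.2 | at [ 638.  -250.6   82.3] yaw 118.2 t 26.4 F [-0.2 -0.2 -0.4] w 85.2 q7 0.88
```

Request:
play_rows:
  targets:
    - [0, 0, -0.2, 2.5, 0]
    - [0, 0, -0.2, 4.5, 0]
    - [0, 0, -0.2, 5.2, 0]
    - [0, 0, -0.2, 5.2, 0]
    - [1, 0, -0.2, 5.2, 0]
    - [1, 0, -0.2, 5.2, 0]
    - [1, 0, -0.2, 5.2, 0]
    - [1, 0, -0.2, 5.2, 0]
    - [1, 0, -0.2, 5.2, 0]
    - [1, 0, -0.2, 5.2, 0]

```text
clock: 27.4
eef_pos: [636.0, -255.3, 31.7]
tool_rot: [3.14, 0.001, 2.06]
force: [-0.2, 0.3, 5.2]
width: 31.5
gripper_force: 58.9
```

Request:
play_rows:
  targets:
    - [1, 0, 0, -1, 0]
    - [1, 0, 0, -4, 0]
    - [1, 0, 0, -8, 0]
    - [1, 0, 0, -9, 0]
    - [1, 0, 0, -9, 0]

```text
clock: 27.9
eef_pos: [636.8, -255.8, 123.2]
tool_rot: [3.138, 0.004, 2.06]
force: [-0.1, 0.2, -0.6]
width: 31.2
gripper_force: 59.4
```

```bash
python3 - <<'E'
from h import *
go(621.2,85.7,110,96)
E
```

```text
row [30.89 14.66  1.25] spin 22.0 | at [ 636.8 -255.8  123.2] yaw 118.0 t 27.9 F [-0.1  0.2 -0.6] w 31.2 q7 0.88
```

```bash
python3 - <<'E'
from h import *
go(621.5,82.7,115,96)
E
```

```text
row [30.61 14.55  0.75] spin 22.0 | at [ 636.8 -255.8  123.2] yaw 118.0 t 27.9 F [-0.1  0.2 -0.6] w 31.2 q7 0.88
```

Request:
play_rows:
  targets:
    - [1, 3.4, 1.6, 0, 3]
    - [1, 7, 3.3, 0, 6]
    - [1, 10.5, 5, 0, 9]
    - [1, 14, 6.6, 0, 12]
    - [1, 17.5, 8.3, 0.3, 15]
    - [1, 21, 10, 0.5, 18]
    - [1, 24.5, 11.6, 0.7, 22]
    - [1, 28, 13.3, 0.7, 22]
    - [1, 30.6, 14.5, 0.7, 22]
    - [1, 30.6, 14.5, 0.7, 22]

```text
clock: 28.9
eef_pos: [617.5, 90.4, 111.4]
tool_rot: [-3.138, -0.004, 1.684]
force: [0.1, -0.2, -0.3]
width: 30.9
gripper_force: 59.5
```

Request:
play_rows:
  targets:
    - [1, 0, 0, 2, 0]
    - [1, 0, 0, 4, 0]
    - [1, 0, 0, 4, 0]
    - [1, 0, 0, 4, 0]
    - [1, 0, 0, 4, 0]

```text
clock: 29.4
eef_pos: [619.9, 82.6, 73.8]
tool_rot: [3.141, 0.0, 1.675]
force: [0.5, -0.4, -0.7]
width: 31.2
gripper_force: 59.5
```

```bash
python3 - <<'E'
from h import *
im,d=shot('side'); P=cloud('side',d);H=hsv(im); h,s,v=[H[...,i].astype(int) for i in range(3)]; Z=P[...,2]
m=big(box(P,580,670,30,140)&(h>45)&(h<85)&(s>80)&(Z>30));q=P[m];print('green',rect(plane('side',m,52)),m.sum(),q.min(0).round(),q.max(0).round())
cv2.imwrite('pics/t11.png',cv2.resize(im[190:290,220:310,::-1],None,fx=5,fy=5,interpolation=cv2.INTER_CUBIC))
go(621.5,82.7,39,96)
E
```

```text
green (array([618.2, 100.9]), 31.8, 23.2, np.float32(6.1)) 69 [602.  93.  45.] [635. 111.  56.]
row [-0.02  0.13  3.51] spin 0.0 | at [620.1  82.8  74.1] yaw 96.0 t 29.4 F [-0.6  0.5 -1. ] w 31.1 q7 0.15
```

View pics/t11.png

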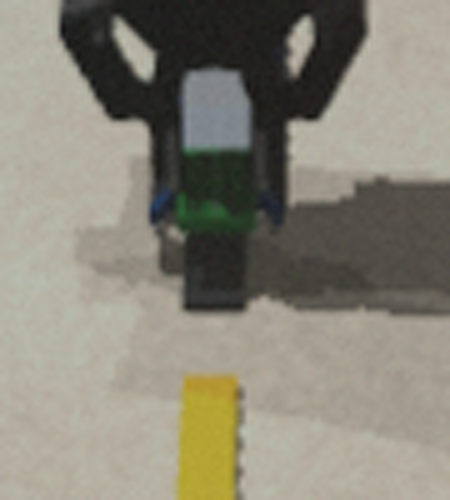

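Request:
play_rows:
  targets:
    - [1, 0, 0.1, 1.5, 0]
    - [1, 0, 0.1, 2.7, 0]
    - [1, 0, 0.1, 3.3, 0]
    - [1, 0, 0.1, 3.5, 0]
    - [1, 0, 0.1, 3.55, 0]
    - [1, 0, 0.1, 3.55, 0]

```text
clock: 30.05
eef_pos: [619.4, 83.2, 37.7]
tool_rot: [-3.139, -0.0, 1.676]
force: [-3.4, -0.0, 4.9]
width: 31.2
gripper_force: 60.8
```

Request:
play_rows:
  targets:
    - [0.3, 0, 0, 0, 0]
    - [0, 0, 0, 0, 0]
    - [0, 0, 0, 0, 0]
    - [0, 0, 0, 0, 0]
    - [0, 0, 0, -3, 0]
    - [0, 0, 0, -7, 0]
    - [0, 0, 0, -11, 0]
    - [0, 2, 0, -11, 0]
    - [0, 5, 0, -11, 0]
    - [0, 8, 0, -11, 0]

```text
clock: 31.05
eef_pos: [612.3, 163.3, 148.4]
tool_rot: [3.141, -0.0, 1.675]
force: [-0.1, 0.6, -0.3]
width: 85.4
gripper_force: 0.0
```

```bash
cat >> h.py <<'E'
def deckstick():
    im,d=shot('side'); P=cloud('side',d);H=hsv(im); h,s,v=[H[...,i].astype(int) for i in range(3)]; Z=P[...,2]
    m=big(box(P,585,660,55,140)&(s>80)&(Z>8)&(Z<28)&((h<100)|(h>130)));print('deck board',rect(plane('side',m,15)),m.sum(),'z',np.median(Z[m]).round(1))
    m=big(box(P,560,660,120,345)&(h>22)&(h<34)&(s>100)&(Z<20));print('blade',rect(plane('side',m,7)))
E
python3 - <<'E'
from h import *
deckstick()
go(592.8,359.5,100,96)
E
```

```text
deck board (array([619.4,  85.3]), 53.8, 34.2, np.float32(-83.9)) 246 z 17.6
blade (array([603.3, 257. ]), 158.3, 24.8, np.float32(-84.2))
row [18.83  0.3   4.9 ] spin 0.4 | at [610.8 171.7 147.8] yaw 96.4 t 31.1 F [-1.6  5.6 -0.5] w 85.2 q7 0.01
```

Request:
play_rows:
  targets:
    - [0, 4, 0, 0, 0]
    - [0, 8, 0.1, 0, 0.4]
    - [0, 12, 0.2, 0, 0.4]
    - [0, 15.5, 0.3, 0, 0.4]
    - [0, 18.8, 0.3, 0, 0.4]
    - [0, 18.8, 0.3, 0, 0.4]
    - [0, 18.8, 0.3, 3, 0.4]
    - [0, 18.8, 0.3, 5, 0.4]
    - [0, 18.8, 0.3, 5, 0.4]
    - [0, 18.8, 0.3, 5, 0.4]

```text
clock: 32.1
eef_pos: [595.6, 349.4, 97.8]
tool_rot: [-3.141, 0.001, 1.669]
force: [0.8, 0.3, 0.0]
width: 85.1
gripper_force: 0.0
```

```bash
python3 - <<'E'
from h import *
go(592.8,359.5,50.5,96)
E
```

```text
row [ 1.03 -0.18  4.73] spin -0.4 | at [595.6 349.4  97.8] yaw 95.6 t 32.1 F [0.8 0.3 0. ] w 85.1 q7 -0.25
```

Request:
play_rows:
  targets:
    - [0, 1, -0.18, 0, -0.4]
    - [0, 1, -0.18, 2.5, -0.4]
    - [0, 1, -0.18, 4.6, -0.4]
    - [0, 1, -0.18, 4.6, -0.4]
    - [0, 1, -0.18, 4.6, -0.4]

```text
clock: 32.6
eef_pos: [593.0, 360.6, 52.9]
tool_rot: [3.14, -0.001, 1.677]
force: [0.1, 0.3, 1.0]
width: 85.7
gripper_force: 0.0
```

```bash
python3 - <<'E'
from h import *
go(592.8,359.5,50.5,96)
E
```

```text
row [-0.11 -0.03  0.24] spin 0.1 | at [593.  360.6  52.9] yaw 96.1 t 32.6 F [0.1 0.3 1. ] w 85.7 q7 -0.24
```

Request:
play_rows:
  targets:
    - [0, -0.1, 0, 0.2, 0]
    - [0, -0.1, 0, 0.2, 0]
    - [1, -0.1, 0, 0.2, 0]
    - [1, -0.1, 0, 0.2, 0]
    - [1, -0.1, 0, 0.2, 0]
    - [1, -0.1, 0, 0.2, 0]
    - [1, -0.1, 0, 0.2, 0]
    - [1, -0.1, 0, 0.2, 0]

```text
clock: 33.4
eef_pos: [592.8, 359.0, 49.9]
tool_rot: [3.141, -0.0, 1.676]
force: [0.5, -0.2, 2.3]
width: 19.8
gripper_force: 59.0
```

```bash
python3 - <<'E'
from h import *
go(597.4,314,57.4,96)
E
```

```text
row [-4.52 -0.02 -0.75] spin 0.0 | at [592.8 359.   49.9] yaw 96.0 t 33.4 F [ 0.5 -0.2  2.3] w 19.8 q7 -0.24
```

Request:
play_rows:
  targets:
    - [1, 0, 0, -0.4, 0]
    - [1, 0, 0, -0.75, 0]
    - [1, 0, 0, -0.75, 0]
    - [1, -1, 0, -0.75, 0]
    - [1, -2, 0, -0.75, 0]
    - [1, -3, 0, -0.75, 0]
    - [1, -4, 0, -0.75, 0]
    - [1, -4.5, 0, -0.75, 0]
    - [1, -4.5, 0, -0.75, 0]

```text
clock: 34.3
eef_pos: [597.8, 312.4, 57.3]
tool_rot: [-3.142, 0.001, 1.674]
force: [0.1, -0.0, -1.1]
width: 19.3
gripper_force: 58.8
```

Request:
play_rows:
  targets:
    - [1, -0.6, 0, 0, 0]
    - [1, -1.2, 0, 0, 0]
    - [1, -2, 0, 0, 0]
    - [1, -3, 0, 0, 0]
    - [1, -4, 0, 0, 0]
    - [1, -5, 0, 0, 0]
    - [1, -6, 0, 0, 0]
    - [1, -7, 0, 0, 0]
    - [1, -7.8, 0, 0, 0]
    - [1, -7.8, 0, 0, 0]

```text
clock: 35.3
eef_pos: [605.9, 234.1, 57.3]
tool_rot: [-3.141, 0.001, 1.674]
force: [-0.2, 0.0, -1.6]
width: 19.4
gripper_force: 58.7
```

```bash
python3 - <<'E'
from h import *
im,d=shot('top'); 
cv2.imwrite('pics/t12.png',cv2.resize(im[165:235,190:330,::-1],None,fx=5,fy=5,interpolation=cv2.INTER_CUBIC))
go(592.8,359,50.5,96)
E
```

```text
row [ 1.242e+01 -1.000e-02  6.700e-01] spin -0.1 | at [605.8 235.4  57.3] yaw 95.9 t 35.4 F [-0.7  0.4 -0.1] w 19.3 q7 -0.08
```

View pics/t12.png

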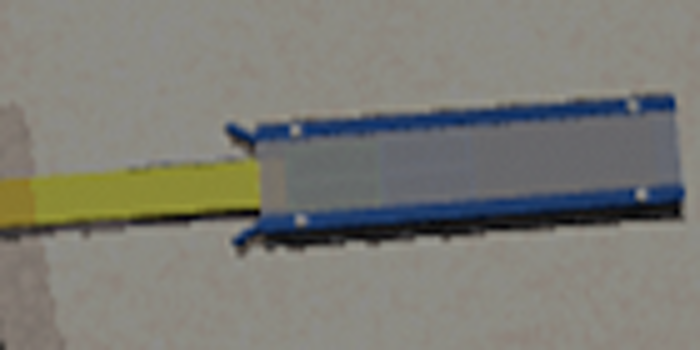

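Green (285–378) and blue (378–472) now lie end to end under the roof. Next I park the stick and fetch yellow.

Request:
play_rows:
  targets:
    - [1, 2.5, 0, 0, 0]
    - [1, 5, 0, 0, 0]
    - [1, 7.5, 0, 0, 0]
    - [1, 10, 0, 0, 0]
    - [1, 12.4, 0, 0, 0]
    - [1, 12.4, 0, 0, 0]
    - [1, 12.4, 0, 0, 0]
    - [1, 12.4, 0, 0.4, 0]
    - [1, 12.4, 0, 0.7, 0]
    - [1, 12.4, 0, 0.7, 0]

```text
clock: 36.35
eef_pos: [593.0, 358.4, 50.1]
tool_rot: [-3.141, 0.001, 1.674]
force: [-0.5, -0.0, -1.5]
width: 19.6
gripper_force: 58.7
```

Request:
play_rows:
  targets:
    - [1, 0, 0, 0, 0]
    - [0, 0, 0, 0, 0]
    - [0, 0, 0, 0, 0]
    - [0, 0, 0, 0, 0]
    - [0, 0, 0, 0, 0]
    - [0, 0, 0, -4, 0]
    - [0, 0, 0, -8, 0]
    - [0, 0, 0, -9, 0]
    - [0, 0, 0, -9, 0]

```text
clock: 37.25
eef_pos: [593.9, 360.6, 142.8]
tool_rot: [3.137, -0.002, 1.676]
force: [0.1, -0.1, -0.6]
width: 85.3
gripper_force: 0.0
```

```bash
python3 - <<'E'
from h import *
boards()
go(544.2,-309.5,140,115.6)
E
```

```text
yellow (array([ 544.4, -309.7]), 46.7, 33.2, np.float32(-64.4)) 237
row [-6.608e+01 -1.186e+01  2.000e-02] spin -19.6 | at [592.6 360.1 140.8] yaw 96.0 t 37.3 F [-0.9  0.5 -0.9] w 85.6 q7 -0.27
```

Request:
play_rows:
  targets:
    - [0, -4.9, -0.9, 0, -2]
    - [0, -9.8, -1.7, 0, -4]
    - [0, -14.7, -2.6, 0, -6]
    - [0, -19.6, -3.5, 0, -8]
    - [0, -24.5, -4.4, 0, -10]
    - [0, -29.4, -5.3, 0, -12]
    - [0, -34.3, -6.2, 0, -14]
    - [0, -39, -7, 0, -16]
    - [0, -44, -7.9, 0, -18]
    - [0, -49, -8.8, 0, -19.6]

```text
clock: 38.3
eef_pos: [555.0, -136.4, 138.4]
tool_rot: [-3.139, -0.003, 2.02]
force: [0.6, 0.3, -0.4]
width: 85.6
gripper_force: 0.0
```

Request:
play_rows:
  targets:
    - [0, 0, 0, 0, 0]
    - [0, 0, 0, 0, 0]
    - [0, 0, 0, 0, 0]

```text
clock: 38.6
eef_pos: [556.1, -133.2, 139.0]
tool_rot: [-3.14, -0.003, 2.02]
force: [1.0, 1.2, -0.0]
width: 85.4
gripper_force: 0.0
```

```bash
python3 - <<'E'
from h import *
boards()
go(544.4,-309.7,80,115.6)
E
```

```text
yellow (array([ 544.4, -309.7]), 46.7, 33.2, np.float32(-64.4)) 237
row [-15.43  -8.78   5.9 ] spin 0.2 | at [ 556.4 -132.7  139.3] yaw 115.8 t 38.6 F [ 0.  -0.1  0.3] w 85.2 q7 0.72
```

Request:
play_rows:
  targets:
    - [0, -4, -2.2, 1, 0]
    - [0, -8, -4.5, 2, 0]
    - [0, -12, -6.8, 4, 0]
    - [0, -15.4, -8.8, 5.9, 0]
    - [0, -15.4, -8.8, 5.9, 0]
    - [0, -15.4, -8.8, 5.9, 0]
    - [0, -15.4, -8.8, 5.9, 0]
    - [0, -15.4, -8.8, 5.9, 0]

```text
clock: 39.45
eef_pos: [545.3, -309.3, 81.7]
tool_rot: [3.14, -0.001, 2.022]
force: [-0.3, -0.2, 0.2]
width: 85.6
gripper_force: 0.0
```

```bash
python3 - <<'E'
from h import *
go(544.4,-309.7,30,115.6)
E
```

```text
row [ 0.   -0.1   5.17] spin 0.3 | at [ 545.3 -309.3   81.7] yaw 115.9 t 39.5 F [-0.3 -0.2  0.2] w 85.6 q7 0.98
```

Request:
play_rows:
  targets:
    - [0, 0, -0.1, 2.5, 0.3]
    - [0, 0, -0.1, 4.5, 0.3]
    - [0, 0, -0.1, 5.2, 0.3]
    - [0, 0, -0.1, 5.2, 0.3]
    - [1, 0, -0.1, 5.2, 0.3]
    - [1, 0, -0.1, 5.2, 0.3]
    - [1, 0, -0.1, 5.2, 0.3]
    - [1, 0, -0.1, 5.2, 0.3]
    - [1, 0, -0.1, 5.2, 0.3]
    - [1, 0, -0.1, 5.2, 0.3]

```text
clock: 40.45
eef_pos: [543.6, -312.7, 30.6]
tool_rot: [3.141, 0.001, 2.013]
force: [-0.3, 0.9, 5.5]
width: 31.9
gripper_force: 59.0
```

Request:
play_rows:
  targets:
    - [1, 0, 0, -1, 0]
    - [1, 0, 0, -4, 0]
    - [1, 0, 0, -8, 0]
    - [1, 0, 0, -9, 0]
    - [1, 0, 0, -9, 0]

```text
clock: 40.95
eef_pos: [544.4, -313.2, 121.9]
tool_rot: [3.139, 0.004, 2.013]
force: [0.2, 0.2, -0.8]
width: 32.2
gripper_force: 59.6
```

```bash
python3 - <<'E'
from h import *
go(621.5,82.7,115,96)
E
```

```text
row [32.49 23.91  0.64] spin 19.3 | at [ 544.4 -313.2  121.9] yaw 115.3 t 41.0 F [ 0.2  0.2 -0.8] w 32.2 q7 0.98
```

Request:
play_rows:
  targets:
    - [1, 3.6, 2.6, 0, 2]
    - [1, 7.2, 5.3, 0, 4]
    - [1, 10.8, 8, 0, 7]
    - [1, 14.4, 10.6, 0, 10]
    - [1, 18, 13.3, 0, 13]
    - [1, 21.6, 16, 0.2, 16]
    - [1, 25.2, 18.5, 0.4, 19.3]
    - [1, 28.8, 21.2, 0.6, 19.3]
    - [1, 32.5, 23.9, 0.6, 19.3]
    - [1, 32.5, 23.9, 0.6, 19.3]

```text
clock: 41.95
eef_pos: [619.3, 94.3, 111.3]
tool_rot: [-3.14, -0.006, 1.688]
force: [-0.4, 0.5, -0.1]
width: 32.0
gripper_force: 59.6
```

Request:
play_rows:
  targets:
    - [1, 0, 0, 2, 0]
    - [1, 0, 0, 4, 0]
    - [1, 0, 0, 4, 0]
    - [1, 0, 0, 4, 0]
    - [1, 0, 0, 4, 0]

```text
clock: 42.45
eef_pos: [620.3, 83.3, 73.7]
tool_rot: [3.141, 0.0, 1.676]
force: [-0.3, -0.9, -0.3]
width: 31.8
gripper_force: 59.6
```

```bash
python3 - <<'E'
from h import *
go(621.5,82.7,37,96)
E
```

```text
row [-0.07  0.11  3.67] spin 0.0 | at [620.3  83.3  73.7] yaw 96.0 t 42.5 F [-0.3 -0.9 -0.3] w 31.8 q7 0.16
```

Request:
play_rows:
  targets:
    - [1, 0, 0.15, 1.5, 0]
    - [1, 0, 0.15, 2.7, 0]
    - [1, 0, 0.15, 3.3, 0]
    - [1, 0, 0.15, 3.6, 0]
    - [1, 0, 0.15, 3.65, 0]
    - [1, 0, 0.15, 3.65, 0]

```text
clock: 43.05
eef_pos: [621.4, 83.7, 36.7]
tool_rot: [-3.141, 0.0, 1.676]
force: [0.9, -0.2, -0.3]
width: 31.8
gripper_force: 59.6
```

Request:
play_rows:
  targets:
    - [0.3, 0, 0, 0, 0]
    - [0, 0, 0, 0, 0]
    - [0, 0, 0, 0, 0]
    - [0, 0, 0, 0, 0]
    - [0, 0, 0, -3, 0]
    - [0, 0, 0, -7, 0]
    - [0, 0, 0, -11, 0]
    - [0, 3, 0, -11, 0]
    - [0, 6, 0, -11, 0]
    - [0, 6, 0, -11, 0]

```text
clock: 44.05
eef_pos: [614.2, 150.2, 147.0]
tool_rot: [3.141, -0.005, 1.683]
force: [-0.0, 0.9, 0.1]
width: 85.3
gripper_force: 0.0
```

Request:
play_rows:
  targets:
    - [0, 0, 0, 0, 0]
    - [0, 0, 0, 0, 0]
    - [0, 0, 0, 0, 0]

```text
clock: 44.35
eef_pos: [615.3, 141.8, 146.7]
tool_rot: [-3.141, 0.001, 1.674]
force: [-0.1, 0.5, 0.3]
width: 85.4
gripper_force: 0.0
```

```bash
python3 - <<'E'
from h import *
deckstick()
go(592.8,359.2,100,96)
E
```

```text
deck board (array([621.3,  87.1]), 57.0, 34.1, np.float32(-83.9)) 260 z 17.4
blade (array([604.2, 248.1]), 176.3, 24.7, np.float32(-84.1))
row [21.85  0.    4.65] spin -0.1 | at [615.3 141.9 146.7] yaw 95.9 t 44.4 F [-1.  -0.2  0.1] w 85.4 q7 0.05
```

Yellow is on the deck in line with the channel. Next the final push.

Request:
play_rows:
  targets:
    - [0, 4, 0, 0, 0]
    - [0, 8, 0, 0, 0]
    - [0, 12, 0, 0, 0]
    - [0, 16, 0, 0, 0]
    - [0, 20, 0, 0, 0]
    - [0, 21.8, 0, 0, 0]
    - [0, 21.8, 0, 0, 0]
    - [0, 21.8, 0, 2.5, 0]
    - [0, 21.8, 0, 4.6, 0]
    - [0, 21.8, 0, 4.6, 0]

```text
clock: 45.4
eef_pos: [591.2, 355.7, 97.8]
tool_rot: [-3.136, 0.005, 1.673]
force: [-0.3, -0.4, -1.5]
width: 86.0
gripper_force: 0.0
```

Request:
play_rows:
  targets:
    - [0, 0, 0, 0, 0]
    - [0, 0, 0, 0, 0]
    - [0, 0, 0, 2.5, 0]
    - [0, 0, 0, 4.6, 0]
    - [0, 0, 0, 4.6, 0]
    - [0, 0, 0, 4.6, 0]
    - [0, 0, 0, 4.6, 0]

```text
clock: 46.1
eef_pos: [593.5, 360.6, 56.7]
tool_rot: [3.139, -0.001, 1.676]
force: [-0.1, -0.1, 0.7]
width: 85.8
gripper_force: 0.0
```

```bash
python3 - <<'E'
from h import *
go(592.8,359.2,50.5,96)
E
```

```text
row [-0.13 -0.09  0.62] spin 0.0 | at [593.5 360.6  56.7] yaw 96.0 t 46.1 F [-0.1 -0.1  0.7] w 85.8 q7 -0.24
```

Request:
play_rows:
  targets:
    - [0, -0.1, -0.1, 0.6, 0]
    - [0, -0.1, -0.1, 0.6, 0]
    - [1, -0.1, -0.1, 0.6, 0]
    - [1, -0.1, -0.1, 0.6, 0]
    - [1, -0.1, -0.1, 0.6, 0]
    - [1, -0.1, -0.1, 0.6, 0]
    - [1, -0.1, -0.1, 0.6, 0]
    - [1, -0.1, -0.1, 0.6, 0]

```text
clock: 46.9
eef_pos: [591.6, 359.3, 49.0]
tool_rot: [3.141, -0.0, 1.676]
force: [0.4, 0.3, 0.7]
width: 19.2
gripper_force: 59.0
```

```bash
python3 - <<'E'
from h import *
go(597.6,314,57.4,96)
E
```

```text
row [-4.56  0.12 -0.84] spin 0.0 | at [591.6 359.3  49. ] yaw 96.0 t 46.9 F [0.4 0.3 0.7] w 19.2 q7 -0.23
```

Request:
play_rows:
  targets:
    - [1, 0, 0, -0.4, 0]
    - [1, 0, 0.1, -0.8, 0]
    - [1, 0, 0.1, -0.8, 0]
    - [1, -1, 0.1, -0.8, 0]
    - [1, -2, 0.1, -0.8, 0]
    - [1, -3, 0.1, -0.8, 0]
    - [1, -4, 0.1, -0.8, 0]
    - [1, -4.5, 0.1, -0.8, 0]
    - [1, -4.5, 0.1, -0.8, 0]

```text
clock: 47.8
eef_pos: [597.6, 312.7, 56.9]
tool_rot: [-3.142, 0.001, 1.674]
force: [0.1, 0.1, -0.8]
width: 19.6
gripper_force: 58.8
```

Request:
play_rows:
  targets:
    - [1, -0.6, 0, 0, 0]
    - [1, -1.2, 0, 0, 0]
    - [1, -2, 0, 0, 0]
    - [1, -3, 0, 0, 0]
    - [1, -4, 0, 0, 0]
    - [1, -5, 0, 0, 0]
    - [1, -6, 0, 0, 0]
    - [1, -7, 0, 0, 0]
    - [1, -7.8, 0, 0, 0]
    - [1, -7.8, 0, 0, 0]

```text
clock: 48.8
eef_pos: [605.8, 234.6, 56.9]
tool_rot: [3.142, 0.001, 1.674]
force: [-0.5, -0.3, -0.9]
width: 19.4
gripper_force: 58.6
```

Request:
play_rows:
  targets:
    - [1, -0.6, 0, 0, 0]
    - [1, -1.2, 0, 0, 0]
    - [1, -1.8, 0, 0, 0]
    - [1, -2.4, 0, 0, 0]
    - [1, -2.9, 0, 0, 0]
    - [1, -3.3, 0, 0, 0]
    - [1, -3.6, 0, 0, 0]
    - [1, -3.8, 0, 0, 0]
    - [1, -3.8, 0, 0, 0]

```text
clock: 49.7
eef_pos: [609.4, 198.7, 56.8]
tool_rot: [3.142, 0.0, 1.676]
force: [-0.2, -0.0, -0.7]
width: 19.4
gripper_force: 58.6
```

```bash
python3 - <<'E'
from h import *
im,d=shot('top','top13'); 
cv2.imwrite('pics/t13.png',cv2.resize(im[165:235,190:330,::-1],None,fx=5,fy=5,interpolation=cv2.INTER_CUBIC))
go(610,192,57.4,96)
E
```

```text
row [-0.7  -0.01 -0.06] spin 0.0 | at [609.4 199.   56.8] yaw 96.0 t 49.8 F [ 0.1 -0.7 -1.8] w 19.4 q7 -0.01
```

View pics/t13.png

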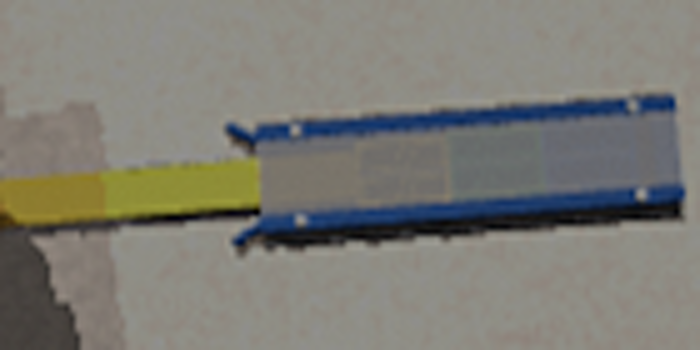

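All three boards are in a row: yellow 358–447, green 450–542, blue 542–637. The stop should be at about 657, so roughly 9 mm is left.

Request:
play_rows:
  targets:
    - [1, -0.2, 0, 0, 0]
    - [1, -0.4, 0, 0, 0]
    - [1, -0.6, 0, 0, 0]
    - [1, -0.7, 0, 0, 0]
    - [1, -0.7, 0, 0, 0]

```text
clock: 50.25
eef_pos: [610.1, 191.8, 56.8]
tool_rot: [3.142, 0.0, 1.676]
force: [-0.7, 0.2, -1.0]
width: 19.5
gripper_force: 58.6
```

Request:
play_rows:
  targets:
    - [1, -0.1, 0, 0, 0]
    - [1, -0.2, 0, 0, 0]
    - [1, -0.2, 0, 0, 0]

```text
clock: 50.55
eef_pos: [610.3, 190.0, 56.8]
tool_rot: [3.142, 0.0, 1.676]
force: [0.3, 0.3, -0.8]
width: 19.5
gripper_force: 58.6
```

Request:
play_rows:
  targets:
    - [1, -0.1, 0, 0, 0]
    - [1, -0.2, 0, 0, 0]
    - [1, -0.2, 0, 0, 0]

```text
clock: 50.85
eef_pos: [610.4, 188.6, 56.9]
tool_rot: [3.142, -0.001, 1.676]
force: [0.1, 1.4, 0.4]
width: 19.3
gripper_force: 58.7
```

Request:
play_rows:
  targets:
    - [1, -0.1, 0, 0, 0]
    - [1, -0.2, 0, 0, 0]
    - [1, -0.2, 0, 0, 0]

```text
clock: 51.15
eef_pos: [610.4, 188.4, 57.1]
tool_rot: [3.141, -0.003, 1.677]
force: [-1.2, 4.9, 1.2]
width: 19.1
gripper_force: 58.8
```

```bash
python3 - <<'E'
from h import *
im,d=shot('top','top14'); 
cv2.imwrite('pics/t14.png',cv2.resize(im[170:225,235:330,::-1],None,fx=8,fy=8,interpolation=cv2.INTER_CUBIC))
go(592.8,359.2,57,96)
E
```

```text
row [17.17  0.06  0.05] spin 0.1 | at [610.4 188.4  57. ] yaw 96.1 t 51.2 F [-1.4  5.2  0.8] w 19.7 q7 0.0
```

View pics/t14.png

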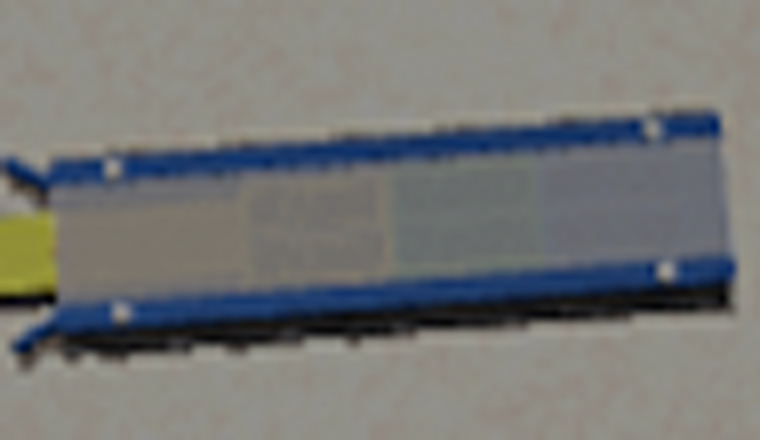

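The boards have stopped moving and the force has risen to 5 N, so the row is against the stop. One small final nudge, then I retreat.

Request:
play_rows:
  targets:
    - [1, -0.15, 0, 0, 0]
    - [1, -0.15, 0, 0, 0]
    - [1, 0.5, 0, 0, 0]
    - [1, 3, 0, 0, 0]
    - [1, 6, 0, 0, 0]
    - [1, 9, 0, 0, 0]
    - [1, 12, 0, 0, 0]
    - [1, 15, 0, 0, 0]
    - [1, 17.2, 0, 0, 0]
    - [1, 17.2, 0, 0, 0]

```text
clock: 52.2
eef_pos: [591.0, 362.0, 56.4]
tool_rot: [-3.141, -0.003, 1.681]
force: [-0.1, 1.3, -1.7]
width: 19.3
gripper_force: 58.7
```

Request:
play_rows:
  targets:
    - [1, 0, 0, -2, 0]
    - [1, 0, 0, -4, 0]
    - [1, 0, 0, -6, 0]
    - [1, 0, 0, -6, 0]

```text
clock: 52.6
eef_pos: [595.2, 356.0, 119.7]
tool_rot: [3.136, -0.0, 1.674]
force: [0.5, 0.3, -0.7]
width: 19.2
gripper_force: 58.7
```

```bash
python3 - <<'E'
from h import *
im,d=shot('side'); P=cloud('side',d);H=hsv(im); h,s,v=[H[...,i].astype(int) for i in range(3)]; Z=P[...,2]
m=big(box(P,560,660,120,345)&(h>22)&(h<34)&(s>100));p=plane('side',m,70);print('blade',rect(p), Z[m].mean())
go(500.7,362.6,115,182.5)
E
```

```text
Traceback (most recent call last):
  File "h.py", line 21, in big
    k,l,s,_=cv2.connectedComponentsWithStats(m.astype(np.uint8)); return l==1+np.argmax(s[1:,4])
                                                                              ~~~~~~~~~^^^^^^^^^
ValueError: attempt to get argmax of an empty sequence
```

```bash
python3 - <<'E'
from h import *
shot('top')
go(500.7,362.6,115,182.5)
E
```

```text
row [ 1.63 -9.1   0.16] spin -86.5 | at [592.9 355.9 116.6] yaw 96.0 t 52.7 F [-0.7 -0.3 -1.2] w 19.3 q7 -0.25
```

Request:
play_rows:
  targets:
    - [1, 0.1, -0.9, 0, -8.5]
    - [1, 0.3, -1.8, 0, -17]
    - [1, 0.5, -2.7, 0, -25.5]
    - [1, 0.7, -3.6, 0, -34]
    - [1, 0.9, -4.5, 0, -42.5]
    - [1, 1, -5.5, 0, -51]
    - [1, 1.2, -6.4, 0, -59.5]
    - [1, 1.4, -7.3, 0, -68]
    - [1, 1.5, -8.2, 0, -76.5]
    - [1, 1.6, -9.1, 0, -85]

```text
clock: 53.7
eef_pos: [499.3, 362.4, 115.1]
tool_rot: [-3.14, -0.002, -3.118]
force: [-0.4, 0.1, -1.1]
width: 19.7
gripper_force: 58.6
```

Request:
play_rows:
  targets:
    - [1, 0, 0, 0, -1.5]
    - [1, 0, 0, 2, -1.5]
    - [1, 0, 0, 4, -1.5]
    - [1, 0, 0, 5, -1.5]
    - [1, 0, 0, 5, -1.5]
    - [1, 0, 0, 5, -1.5]

```text
clock: 54.3
eef_pos: [500.7, 363.6, 66.7]
tool_rot: [-3.141, -0.0, -3.098]
force: [0.2, 0.3, -0.3]
width: 19.6
gripper_force: 58.7
```

```bash
python3 - <<'E'
from h import *
im,d=shot('top'); P=cloud('top',d);H=hsv(im); h,s,v=[H[...,i].astype(int) for i in range(3)]; Z=P[...,2]
m=big(box(P,510,740,310,430)&(h>22)&(h<34)&(s>100));p=plane('top',m,20);print('blade',rect(p), Z[m].mean())
go(500.7,362.6,50,182.5)
E
```

```text
blade (array([613.5, 367.9]), 172.6, 25.5, np.float32(2.6)) 23.749711622881208
row [ 0.03 -0.12  1.73] spin -0.0 | at [500.9 363.8  67.3] yaw -177.5 t 54.4 F [-0.1 -0.1 -0.7] w 19.3 q7 0.8
```

Request:
play_rows:
  targets:
    - [1, 0, -0.1, 0.8, 0]
    - [1, 0, -0.1, 1.4, 0]
    - [1, 0, -0.1, 1.7, 0]
    - [1, 0, -0.1, 1.8, 0]
    - [1, 0, -0.1, 1.8, 0]
    - [1, 0, -0.1, 1.8, 0]

```text
clock: 54.95
eef_pos: [500.4, 362.6, 48.9]
tool_rot: [-3.142, -0.0, -3.097]
force: [-0.2, -1.3, 1.7]
width: 19.3
gripper_force: 59.0
```

Request:
play_rows:
  targets:
    - [0.4, 0, 0, 0, 0]
    - [0, 0, 0, 0, 0]
    - [0, 0, 0, 0, 0]
    - [0, 0, 0, 0, 0]
    - [0, 0, 0, 0, 0]
    - [0, 0, 0, -4, 0]
    - [0, 0, 0, -8, 0]
    - [0, 0, 0, -12, 0]
    - [0, 3, 0, -16, 0]
    - [0, 6, 0, -18, 0]

```text
clock: 55.95
eef_pos: [441.5, 360.7, 232.2]
tool_rot: [3.138, 0.004, -3.099]
force: [-0.3, 0.7, 0.1]
width: 85.3
gripper_force: 0.0
```

Request:
play_rows:
  targets:
    - [0, 0, 0, 0, 0]
    - [0, 0, 0, 0, 0]
    - [0, 0, 0, 0, 0]

```text
clock: 56.25
eef_pos: [441.2, 359.3, 228.0]
tool_rot: [-3.141, -0.0, -3.098]
force: [0.6, 0.1, 0.4]
width: 85.4
gripper_force: 0.0
```

```bash
python3 - <<'E'
from h import *
im,d=shot('top','top15'); P=cloud('top',d);H=hsv(im); h,s,v=[H[...,i].astype(int) for i in range(3)]; Z=P[...,2]
m=big(box(P,510,740,310,430)&(h>22)&(h<34)&(s>100));p=plane('top',m,7);print('blade',rect(p), Z[m].mean(),ctrl.read_state()['eef_pos'])
im2,d=shot('side','side15')
a=cv2.resize(im[110:300,70:490,::-1],(560,253),interpolation=cv2.INTER_CUBIC); b=cv2.resize(im2[130:380,190:400,::-1],(462,550),interpolation=cv2.INTER_CUBIC)[:, :240+222]
c=np.zeros((598,560,3),np.uint8); c[:253]=a; b=cv2.resize(b,(290,345)); c[253:,:290]=b
c[253:253+220,290:560]=cv2.resize(im[170:225,245:320,::-1],(270,220),interpolation=cv2.INTER_CUBIC)
cv2.imwrite('pics/t15.png',c)
E
```

```text
blade (array([608.6, 365.1]), 179.3, 25.3, np.float32(2.7)) 6.706388865561023 [441.28797016 359.23677987 227.7331893 ]
```

View pics/t15.png

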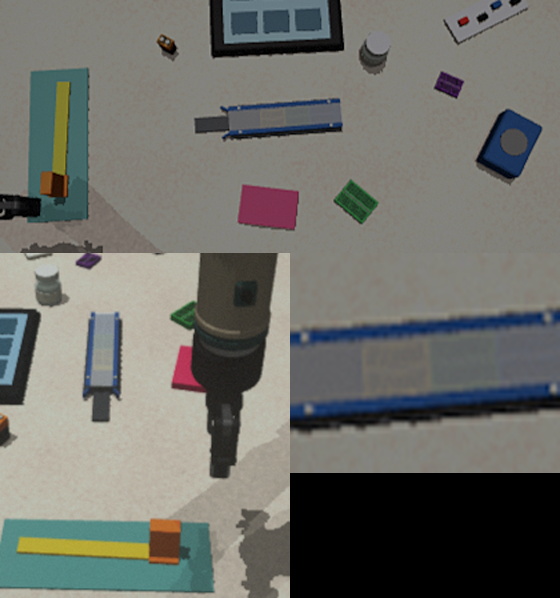

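The final picture shows the stick flat on its mat. The deck is empty, the row is under the roof and the bystanders are where they started. I'm handing the job in.

```bash
python3 -c "
from cell import ctrl
print(ctrl.finish_job())"
```

```text
the job is handed in; nothing more can be done
None
```

I handed the job in at about 56 s: the blue, green and yellow boards are in the magazine hole side up in one row, blue pushed against the end stop (no red board was there), the stick is back flat on its mat, and the verdict was not reported.

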